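# Load the dish warmer and set its thumbwheel

### The job

Take the coffee tamper out of the open dish warmer and stand it upright on the counter well back from the front edge, then stack all the blue serving dishes in the warmer's tray as one squarely aligned pile. Push the lid over and let it fall shut by its own weight, and only then roll the thumbwheel to setting 4, four clicks up from off. Leave the honey jar and the mug alone.

Things in the scene. Friction and masses are not known exactly. Their poses are not given: they have to be found in the camera images.
- warmer: fixed steel dish warmer: shallow open tray 166 x 164 mm (x by y), hood lid hinged on its left (+y), grey panel with a thumbwheel on its right (-y). Origin: centre of the underside, on the counter; x points away from the robot, z up. Floor 20 mm and rim 45 mm above the counter, walls 7 mm (inside 152 x 150 mm). Lid shut: its top is at 95 mm, with 70 mm free above the floor
- well (a point): centre of the warmer's tray floor (20 mm above the counter), axes as the warmer's
- lid (a joint): lid angle, rad: 0 shut, 1.9 open, leaning back on its stop to the warmer's +y. A steel hood 166 x 164 x 50 mm, 0.3 kg, hinged along the tray's left rim (82 mm to +y of the warmer's origin, 45 mm up). It balances at about 1.2: pushed below that from behind (from +y towards -y) it falls shut by itself in about 1 s; above that it falls back open
- lid_back (a point): point on the lid's outer face, at the middle of its free edge but 15 mm in from it. Lid open: near its top, about 0.17 m above the counter, on its back (+y side). Lid shut: on top, by the tray's right rim. Its own z points out of the outer face
- wheel (a joint): thumbwheel angle, rad: 0 off, one click each 0.30, setting = angle / 0.30, up to 6 (1.8). It grows as the wheel's top is rolled away from the robot (along the warmer's +x). A sprung ball clicks it into the nearest setting when let go; rolling takes 1 to 2 N along the edge
- wheel_top (a point): fixed point at the top of the thumbwheel's rim, 80 mm above the counter, axes as the warmer's. Black knurled wheel, radius 35 mm, 28 mm wide, axis along the warmer's y, 30 mm proud of the panel. Its white line points to one of 7 white dots on the scale plate at its right: 0 is the dot nearest the robot, one dot farther per click; 3 is straight up, 4 the next beyond
- honey_jar_mid (a point): centre of a round glass honey jar, 65 mm across and 100 mm high, that stands among the dishes: a bystander
- mug: a spotted mug, 82 mm across, 91 mm high, with a handle, standing behind the work; origin under its centre: a bystander
- dish_1_mid (a point): centre of a rectangular blue ceramic serving dish, 100 x 54 x 14 mm (its own x, y, z), 0.18 kg, flat above and below, lying on the counter right of the warmer; up to four alike, three or four are there
- dish_2_mid (a point): centre of a rectangular blue ceramic serving dish, 100 x 54 x 14 mm (its own x, y, z), 0.18 kg, flat above and below, lying on the counter right of the warmer; up to four alike, three or four are there
- dish_3_mid (a point): centre of a rectangular blue ceramic serving dish, 100 x 54 x 14 mm (its own x, y, z), 0.18 kg, flat above and below, lying on the counter right of the warmer; up to four alike, three or four are there
- dish_4_mid (a point): centre of a rectangular blue ceramic serving dish, 100 x 54 x 14 mm (its own x, y, z), 0.18 kg, flat above and below, lying on the counter right of the warmer; up to four alike, three or four are there
- tamper_mid (a point): centre (half-way up, 36 mm) of a coffee tamper standing in the warmer's tray: round steel foot 50 mm across and 16 mm high, round wooden handle up to 36 mm across above it, 73 mm high in all, 0.2 to 0.45 kg. z is its axis. There is free counter between the warmer's panel and the dishes, about x 0.42 to 0.52, y -0.10 to -0.02 (front edge of the counter at about x 0.38 there)

How it is judged:
By the outcome, as a careful person would: the job done as asked, in the order asked, and still so for the second after the job is handed in, with the robot touching nothing.
Of dish_1, dish_2, dish_3, dish_4 only 3 to 4 are there at a start; the rules pass over those that are not, and their reading is None.
At some moment in a run one of tamper may be knocked a few centimetres aside while the robot is not near it.
Once in a run the grip may slacken for a moment while it holds something.
It also fails if it takes over 208 s, if anything falls off the work surface, if the arm or the gripper's body presses on something with over 40 N, if the wrist force passes 120 N, or if a joint passes its speed limit or range.

### The arm

A 7-joint arm with a two-finger parallel gripper is mounted at the origin on a cart in front of the work surface, level with it; the furniture and walls round the work are solid. World frame = base frame: x ahead of the robot, y to its left, z up, the work surface at z = 0. Lengths are in m, angles in rad, forces in N, time in s.
With the tool pointing down it reaches from about 0.425 to 0.875 m from the base axis. Payload 4.7 kg.
Tool frame: the origin (TCP) lies midway between the tips of the shut fingers; the grasp point (between the pads) lies 19 mm behind it (ctrl.grip_point_offset is the distance from the TCP to the grasp point, in m); z points along the fingers, y is the line along which they close (so a half turn about z gives the same grasp; the last joint's range is limited). The gripper opens to 87 mm and grips with 3 to 60 N. Pads are 19 mm wide; open, the fingers measure 117 mm over their backs; the gripper's body (75 mm by 190 mm) begins 51 mm behind the grasp point.
Start: joints at [-1.211, 0.321, -0.07, 1.45, 0.023, 1.371, -0.057], TCP at [0.22, 0.612, 0.223] pointing down, gripper open.
Joint ranges: [-2.86, 2.86], [-0.3, 2.09], [-1.38, 1.24], [0.06, 2.45], [-1.56, 4.7], [0.09, 2.05], [-2.69, 2.69]. Speed limits (rad/s): [2.57, 2.57, 3.14, 3.14, 3.14, 3.14, 3.14].

### API

Orientations are given as a rotation vector (axis times angle).
In Python, from bench import ctrl gives the robot as it stands.
- The arm moves only by the tool move_arm, never from a script. Its argument "increments" is text: rows parted by semicolons, each of 7 numbers parted by spaces: the shift along the world's x, y, z in mm, then the turn, a rotation vector about the world's x, y, z in degrees, then the closure in counts, from 0 (fully open) to 255 (shut). A call has exactly 8 rows; each row shifts and turns the commanded pose from where the row before left it; what a row does not reach is not made up. A row lasts 1/12 s, in which the tool goes at most 41.7 mm and 7.16 degrees, less where a joint would pass 70% of its speed; a pose out of reach is approached as far as the arm can. A call with a gripper value outside its range is refused whole. The fingers move at their own pace and stop on an object; "grip_force" is the grip in N (left out, the last holds). Time passes only in rows, so rows that do not move let the fingers close, or fill a call up. It gives the time, the measured TCP pose, the force, the opening and the grip force at its end, in the units of the state.
- ctrl.get_state(): the state, without advancing time (a new reading comes with each control period).
- ctrl.get_image(name): name is "side" or "top"; returns a dict with "frame" (400x640x3 uint8, red, green, blue), "depth" (400x640 float32, m along the optical axis (not along the pixel's ray), 0 where there is no reading), "fx", "fy", "cx", "cy" (pixels), "position" and "orientation" of the camera in the world. Camera axes: x right, y down, z forward; pixel columns grow to the right and rows downward; lengths in m; the calibration is good to about 2 mm. A picture is of the moment at which its call begins.
- ctrl.close_job(): hands the job in; it is judged then, once.
Trained networks look in a picture, given as the dict that the camera call returned (one of the last four; its "shot" number tells which), for a name from the list of things; names that differ only in an ending like _2 or _b are one class to them, and where a whole thing is asked for, a point or a joint stands for the part that bears it (a point fixed in the world has none). Each returns a list of dicts, best first, with "score" (0 to 1); they miss things now and then, are a little off and sometimes report something else, mostly with a low value. They report only what shows in the picture. A call takes as long as a camera call.
- ctrl.find_in(target, picture): "centre" ([x, y, z] in m, in world coordinates, good to about 4 mm: the middle of the surface that is visible of it).
- ctrl.silhouettes(target, picture): "region" (400x640 bool, what is visible of it).
The state is a dict: "time": time; "joint_positions": joint angles; "qd": joint speeds; "joint_torque": joint torques, N m; "position": TCP position; "tool_rot": TCP orientation; "ft_force": force on the tool from outside, world axes, zero at the start; "torque": the same for the moment, N m; "grip_width": opening from 0.0 (shut) to 1.0 (fully open); "grip_force": force on a finger pad.
Only numpy, scipy, OpenCV 4.12 (cv2) and the standard library are available. Lean on these libraries where they do the work, as an engineer would, in place of code of your own. Each camera call takes 0.05 s, during which the arm holds its last target. There are 200 camera calls.

## Working session

There is one attempt and no reset: what is moved stays moved. The work goes in short steps, Python scripts to look and compute and a tool call to move; the robot and the scene stay as the last step left them, time stands still between calls to the robot, and variables do not carry over. Pictures are saved under pics/ and viewed, at most 14 in all, crops included, and the job is handed in when it is done.

Besides the shell and the picture viewer there is one more tool, called after "Emit:" by a JSON object that holds its "fn" and its "kwargs", one argument or row to a line. move_arm: Moves the arm, as the interface text tells. Its arguments: {"type":"object","properties":{"increments":{"type":"string"},"grip_force":{"type":"number"}},"required":["increments"]}

```bash
ls; mkdir -p pics
cat > h.py <<'E'
import numpy as np, cv2
from bench import ctrl
from scipy.spatial.transform import Rotation as R
def cam(p):
    o=np.array(p["orientation"],float)
    return (R.from_rotvec(o).as_matrix() if o.shape==(3,) else (R.from_quat(o).as_matrix() if o.shape==(4,) else o)), np.array(p["position"])
def cloud(p):
    d=p["depth"]; v,u=np.mgrid[:d.shape[0],:d.shape[1]]
    P=np.stack([(u-p["cx"])/p["fx"]*d,(v-p["cy"])/p["fy"]*d,d],-1)
    M,t=cam(p); P=P@M.T+t; P[d==0]=np.nan; return P
def save(p,n): cv2.imwrite(f"pics/{n}.png",p["frame"][:,:,::-1])
def rect(P,zlo,zhi,ylim=None):
    q=P[np.isfinite(P).all(-1)]; q=q[(q[:,2]>zlo)&(q[:,2]<zhi)]
    r=cv2.minAreaRect((q[:,:2]*1000).astype(np.float32)); (w,h),a=r[1],r[2]
    if w<h: w,h,a=h,w,a+90
    a=(a+90)%180-90
    return len(q),np.round(r[0],1),round(w,1),round(h,1),round(a,1),round(float(np.median(q[:,2]))*1000,1)
E
python3 - <<'E'
from h import *
for n in("top","side"):
    p=ctrl.get_image(n); save(p,n+"0"); P=cloud(p)
    print(n,p["orientation"],p["position"])
    for t in["dish_1_mid","tamper_mid","honey_jar_mid","mug","warmer","lid_back","wheel"]:
        for f in ctrl.find_in(t,p): print(t,np.round(f["centre"],3),round(f["score"],2))
    for s in ctrl.silhouettes("dish_1_mid",p):
        if s["score"]>.3:print(round(s["score"],2),rect(P[s["region"]],.007,.03))
E
```

```text
pics
top [-2.1792032   2.18026804 -0.10824376] [ 0.39598963 -0.00702425  1.22775688]
dish_1_mid [ 0.41  -0.202  0.014] 0.65
tamper_mid [0.421 0.137 0.077] 0.57
honey_jar_mid [ 0.541 -0.152  0.096] 0.72
mug [ 0.682 -0.04   0.032] 0.57
mug [ 0.303 -0.29   0.01 ] 0.32
warmer [0.428 0.224 0.044] 0.8
warmer [0.468 0.052 0.073] 0.29
warmer [ 0.54  -0.152  0.097] 0.19
warmer [ 0.44  -0.307  0.01 ] 0.19
lid_back [0.395 0.29  0.097] 0.64
lid_back [0.469 0.052 0.074] 0.52
wheel [0.47  0.055 0.073] 0.73
0.69 (438, array([ 406.8, -200.7]), 100.1, 53.8, 19.0, 10.8)
0.35 (2, array([362.2, 266.2]), 46.8, 0.0, 11.7, 28.5)
side [-1.89584677  0.92085609 -0.57824674] [-0.27115053 -0.59076857  0.58444799]
dish_1_mid [ 0.403 -0.208  0.009] 0.57
dish_1_mid [0.412 0.239 0.052] 0.18
tamper_mid [0.415 0.137 0.047] 0.54
honey_jar_mid [ 0.525 -0.172  0.064] 0.56
mug [ 0.649 -0.04   0.067] 0.67
warmer [0.415 0.237 0.049] 0.71
lid_back [0.398 0.29  0.113] 0.98
lid_back [0.416 0.241 0.051] 0.29
wheel [0.453 0.049 0.075] 0.71
wheel [0.414 0.135 0.049] 0.7
0.79 (536, array([ 404.5, -201.9]), 100.5, 53.8, 20.2, 11.0)
```

View pics/top0.png

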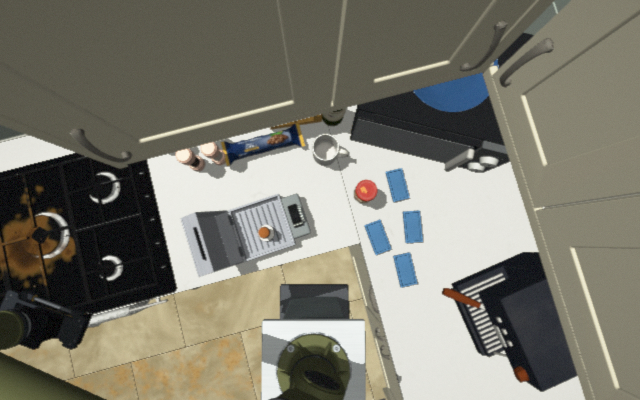

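View pics/side0.png

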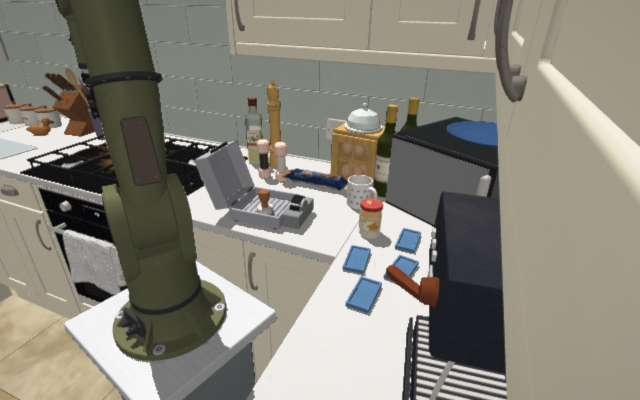

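The top view shows four blue dishes at about (397,185), (413,227), (377,238) and (404,269). The jar is at (366,190), the mug at (325,150), the tamper in the tray at (265,233), the wheel at (296,213) and the open lid at (212,242). The work is rotated about 15° from the world axes. Next I measure it precisely.

```bash
cat >> h.py <<'E'
def dishes(p,verbose=True):
    P=cloud(p); hsv=cv2.cvtColor(p["frame"],cv2.COLOR_RGB2HSV)
    m=((hsv[...,0]>95)&(hsv[...,0]<125)&(hsv[...,1]>100)&(P[...,2]>-.01)&(P[...,2]<.12)&(P[...,0]<.66)&(P[...,0]>.25)).astype(np.uint8)
    n,l,s,c=cv2.connectedComponentsWithStats(m)
    for i in range(1,n):
        if s[i,4]>80: print(np.round(c[i]),rect(P[l==i],-.01,.12))
E
python3 - <<'E'
from h import *
for n in("top","side"):
    p=ctrl.get_image(n);P=cloud(p); print(n); dishes(p)
    for t in["warmer","lid_back","tamper_mid","wheel","honey_jar_mid"]:
        for s in ctrl.silhouettes(t,p):
            if s["score"]<.4: continue
            q=P[s["region"]]; q=q[np.isfinite(q).all(-1)]
            print(t,round(s["score"],2),len(q),np.round(np.percentile(q,[1,50,99],axis=0),3).tolist())
            if t=="warmer":
                print(" rim",rect(q,.041,.049)); print("all",rect(q,.015,.05)); print("panel",rect(q,.05,.07)); print("floor",rect(q,.016,.024))
            if t=="tamper_mid": print(" hi",rect(q,.06,.11))
            if t=="wheel": print(" hi",rect(q,.07,.085))
    M,t=cam(p)
    # crop
    if n=="top": cv2.imwrite("pics/topcrop.png",cv2.resize(p["frame"][170:300,170:330,::-1],(800,600),interpolation=cv2.INTER_CUBIC))
    else:cv2.imwrite("pics/sidecrop.png",cv2.resize(p["frame"][135:235,190:325,::-1],(800,592),interpolation=cv2.INTER_CUBIC))
E
```

```text
top
[397. 185.] (481, array([ 572. , -265.5]), 97.5, 51.6, 13.1, 9.7)
[412. 226.] (493, array([ 439.1, -310.6]), 96.3, 51.1, 3.6, 9.6)
[377. 237.] (499, array([ 407. , -200.6]), 96.7, 51.4, 20.8, 9.7)
[405. 269.] (511, array([ 305.6, -284.2]), 96.9, 51.4, 11.8, 9.6)
warmer 0.98 6484 [[0.316, 0.025, 0.0], [0.425, 0.22, 0.045], [0.531, 0.342, 0.204]]
 rim (1113, array([436.9, 156.8]), 272.2, 165.8, -71.5, 45.3)
all (3855, array([436.9, 156.8]), 272.2, 165.9, -71.5, 23.4)
panel (566, array([435.5, 160.4]), 280.1, 165.4, -71.5, 53.7)
floor (1951, array([443.1, 129.8]), 209.9, 159.9, -71.0, 20.0)
lid_back 0.78 2886 [[0.31, 0.222, 0.001], [0.394, 0.29, 0.094], [0.481, 0.354, 0.206]]
tamper_mid 0.79 185 [[0.4, 0.124, 0.031], [0.42, 0.141, 0.085], [0.443, 0.161, 0.094]]
 hi (112, array([419.2, 143.5]), 32.8, 30.8, -2.3, 89.3)
wheel 0.78 212 [[0.439, 0.036, 0.051], [0.471, 0.054, 0.075], [0.505, 0.076, 0.084]]
 hi (156, array([470.9,  54.6]), 51.9, 27.3, 19.0, 77.0)
wheel 0.63 6265 [[0.318, 0.025, 0.015], [0.425, 0.22, 0.045], [0.528, 0.338, 0.204]]
 hi (359, array([432.4, 165. ]), 277.7, 162
[... 489 characters left out ...]
([410.5, 273.6]), 526.3, 193.6, -80.4, 45.5)
all (2102, array([424.5, 328.8]), 641.4, 220.9, -89.7, 33.7)
panel (558, array([434.9, 161.2]), 278.1, 169.4, -70.9, 56.9)
floor (664, array([428.8, 328.4]), 638.1, 201.2, -88.5, 21.6)
lid_back 0.56 2642 [[0.303, 0.219, 0.004], [0.399, 0.294, 0.112], [0.601, 0.508, 0.206]]
tamper_mid 0.54 280 [[0.395, 0.122, 0.022], [0.41, 0.137, 0.052], [0.454, 0.194, 0.093]]
 hi (127, array([415.3, 143.7]), 33.6, 33.4, 17.5, 82.3)
wheel 0.74 150 [[0.435, 0.032, 0.051], [0.449, 0.047, 0.071], [0.478, 0.063, 0.084]]
 hi (80, array([460.5,  51. ]), 37.4, 26.0, 12.8, 77.9)
honey_jar_mid 0.61 856 [[0.51, -0.188, 0.002], [0.523, -0.167, 0.065], [0.573, -0.105, 0.102]]
```

View pics/topcrop.png

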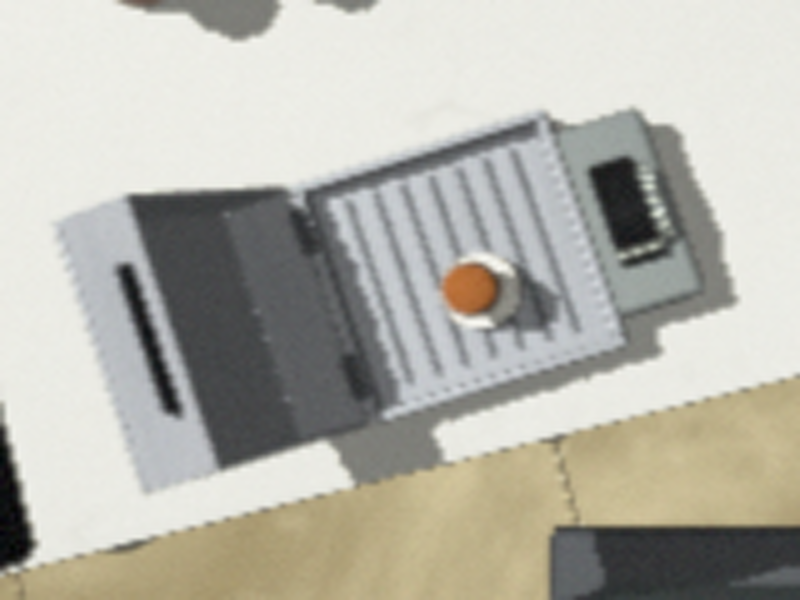

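Run:
```python
from h import *
s=ctrl.get_state(); print(s["position"],"\n",R.from_rotvec(s["tool_rot"]).as_matrix().round(3),s["ft_force"],s["time"],s["grip_width"])
p=ctrl.get_image("top");P=cloud(p)
q=P[np.isfinite(P).all(-1)]
a=np.radians(18.5)
for deg in (17.5,18.5,19.5):
    a=np.radians(deg); ex=np.array([np.cos(a),np.sin(a)]); ey=np.array([-ex[1],ex[0]])
    x=q[:,:2]@ex; y=q[:,:2]@ey
    rim=(abs(q[:,2]-.045)<.002)&(q[:,0]>.3)&(q[:,0]<.56)&(y>-.15)&(y<.11)
    hx,_=np.histogram(x[rim],np.arange(.33,.58,.004)); hy,_=np.histogram(y[rim],np.arange(-.15,.12,.004)); print(deg,"x",hx,"\ny",hy)
# obstacles beyond dishes
for x0 in (.3,.4,.5,.55,.6,.65):
    m=(abs(q[:,0]-x0)<.02)&(q[:,1]<-.32)&(q[:,1]>-.6)&(q[:,2]>.05); print(x0, q[m][:,1].max() if m.any() else None, q[m][:,2].max() if m.any() else None)
m=(q[:,1]>-.12)&(q[:,1]<.0)&(abs(q[:,2])<.004); 
for y0 in(-.1,-.06,-.02): print("edge",y0,np.percentile(q[m&(abs(q[:,1]-y0)<.01)][:,0],[1,99]))
```

```text
[0.22033674 0.61152926 0.22257386] 
 [[-0.941  0.339  0.   ]
 [ 0.339  0.941  0.   ]
 [-0.     0.    -1.   ]] [-0.57258715 -0.19747135 -0.00645286] 1.5 0.9989082752567826
17.5 x [ 0  0  0  0  0  0  0  0  0  0  0  0 13 45 19  8  6  6 14  8  5  6  7  8
  9  8  7  7  5  8  9 10  4  5  5  3  5  6  6 11  8  8  5  5  6  9  7  5
  8  8  8  6 26 36  7  0  0  0  0  0  0  0] 
y [ 0  0  0  0  0  0  0  3  7  7  4  5  3  3  3  5  4  5  3  1  8 20 42 37
  3  2  3  3  4  2  5  5  5  2  5  3  3  3  3  5  6  3  2  1  2  2  3  1
  1  4  4  3  6  3  1  6  5  4  6  4  5 33 37 19 28  0  0]
18.5 x [ 0  0  0  0  0  0  0  0  0  0  0  0  6 50 25  8  8 16  9 10  7  7  5 13
 11 11  7  5 11  9  9  9  7  5  9  6 11  6  8 10  9  9  6 13  9 13  4 11
 10  7  9  8 23 40  7  0  0  0  0  0  0  0] 
y [ 0  0  0  0  0  4  6  8  4  4  3  3  3  6  4  4  2  2  8 19 46 34  2  4
  2  3  4  3  5  5  3  5  4  1  3  4  4  3  6  4  2  1  2  4  1  1  1  4
  5  3  5  3  2  5  6  5  4  3  3 42 31 17 30 33 38  0  0]
19.5 x [ 0  0  0  0  0  0  0  0  0  0  0  0  5 45 30  9  9 19 12 10 12  9  6 14
 11 12  9  9 10 12 11  7  8  6 12  9  6 12  8 10 14  8 10 13 14 10  8 10
 12  7  7 11 23 40  9  0  0  0  0  0  0  0] 
y [ 0  0  0  2  8  9  4  2  5  2  4  5  6  3  1  4  5 18 46 36  2  3  2  6
  3  2  4  6  3  4  4  3  3  2  4  5  5  4  2  1  2  3  2  1  2  3  5  5
  3  2  3  5  6  5  4  2  5 43 31 13 32 35 36 36 16  0  0]
0.3 -0.4605627879890884 0.6643939545712434
0.4 -0.4374098028974877 0.7144919786507478
0.5 -0.4106146633433883 0.7551615423542293
0.55 -0.39770912575664463 0.7677343612563721
0.6 -0.38419273725684716 0.7891349223309343
0.65 -0.3200197867806594 0.8160543901265153
edge -0.1 [-0.08151616  0.80946293]
edge -0.06 [0.09399286 0.76131525]
edge -0.02 [0.11073838 0.77499068]
```

Emit:
{"fn": "move_arm", "kwargs": {
  "increments": "12 -29 8 0 0 -3.2 0;12 -29 8 0 0 -3.2 0;12 -29 8 0 0 -3.2 0;12 -29 8 0 0 -3.2 0;12 -29 8 0 0 -3.2 0;12 -29 8 0 0 -3.2 0;12 -29 8 0 0 -3.2 0;12 -29 8 0 0 -3.2 0",
  "grip_force": 30
}}

```text
time: 2.22
position: [0.3167, 0.378, 0.2872]
tool_rot: [1.217, 2.896, 0.001]
ft_force: [0.5, 0.2, 0.1]
grip_width: 1.001
grip_force: 0.0
```

Emit:
{"fn": "move_arm", "kwargs": {
  "increments": "12.5 -29.5 0 0 0 -3.2 0;12.5 -29.5 0 0 0 -3.2 0;12.5 -29.5 0 0 0 -3.2 0;12.5 -29.5 0 0 0 -3.2 0;12.5 -29.5 0 0 0 -3.2 0;12.5 -29.5 0 0 0 -3.2 0;12.5 -29.5 0 0 0 -3.2 0;12.5 -29.5 0 0 0 -3.2 0"
}}

```text
time: 2.88
position: [0.4167, 0.1419, 0.2869]
tool_rot: [1.828, 2.555, 0.002]
ft_force: [0.9, 0.3, -0.6]
grip_width: 0.995
grip_force: 0.0
```

```bash
cat >> h.py <<'E'
def st():
    s=ctrl.get_state(); M=R.from_rotvec(s["tool_rot"]).as_matrix()
    print("t",round(s["time"],1),"pos",(np.array(s["position"])*1000).round(1),"psi",round(np.degrees(np.arctan2(M[1,1],M[0,1])),1),"down",M[:,2].round(3),"F",np.round(s["ft_force"],1),"w",round(s["grip_width"]*87,1),"g",round(s["grip_force"],1),"q",np.round(s["joint_positions"],2))
E
python3 - <<'E'
from h import *
st()
for n in("top","side"):
    p=ctrl.get_image(n);P=cloud(p)
    for f in ctrl.find_in("tamper_mid",p): print(n,np.round(f["centre"],3),round(f["score"],2))
    for s in ctrl.silhouettes("tamper_mid",p):
        if s["score"]>.4: print(rect(P[s["region"]],.06,.11))
E
```

```text
t 2.9 pos [416.7 141.9 286.9] psi 18.8 down [ 0.001  0.001 -1.   ] F [ 0.9  0.3 -0.6] w 86.6 g 0.0 q [-0.78 -0.18  0.34  1.84  0.06  1.47 -0.12]
side [0.413 0.136 0.047] 0.83
(121, array([414.5, 141.5]), 30.8, 26.9, -81.6, 81.9)
```

Emit:
{"fn": "move_arm", "kwargs": {
  "increments": "0 0 -34 0 0 0 0;0 1 -34 0 0 0 0;0 0 -34 0 0 0 0;0 0 -34 0 0 0 0;0 0 -34 0 0 0 0;0 0 -34 0 0 0 0;0 0 -33 0 0 0 0;0 0 0 0 0 0 0"
}}

```text
time: 3.85
position: [0.4148, 0.1455, 0.0461]
tool_rot: [-1.82, -2.56, 0.005]
ft_force: [-0.9, -0.0, -0.5]
grip_width: 0.998
grip_force: 0.0
```

Emit:
{"fn": "move_arm", "kwargs": {
  "increments": "0 0 0 0 0 0 255;0 0 0 0 0 0 255;0 0 0 0 0 0 255;0 0 0 0 0 0 255;0 0 0 0 0 0 255;0 0 0 0 0 0 255;0 0 0 0 0 0 255;0 0 0 0 0 0 255"
}}

```text
time: 4.52
position: [0.4166, 0.1446, 0.0499]
tool_rot: [1.824, 2.557, 0.001]
ft_force: [1.3, 0.9, 1.4]
grip_width: 0.477
grip_force: 0.7
```

Emit:
{"fn": "move_arm", "kwargs": {
  "increments": "0 0 0 0 0 0 255;0 0 0 0 0 0 255;0 0 0 0 0 0 255;0 0 0 0 0 0 255;0 0 5 0 0 0 255;0 0 10 0 0 0 255;0 0 15 0 0 0 255;0 0 15 0 0 0 255"
}}

```text
time: 5.18
position: [0.4148, 0.1437, 0.0946]
tool_rot: [-1.824, -2.556, 0.005]
ft_force: [0.1, 0.3, -2.5]
grip_width: 0.384
grip_force: 29.8
```

Emit:
{"fn": "move_arm", "kwargs": {
  "increments": "0 0 20 0 0 0 255;0 0 20 0 0 0 255;0 0 20 0 0 0 255;0 0 15 0 0 0 255;0 0 5 0 0 0 255;0 0 0 0 0 0 255;0 0 0 0 0 0 255;0 0 0 0 0 0 255"
}}

```text
time: 5.85
position: [0.4153, 0.144, 0.1733]
tool_rot: [-1.824, -2.556, 0.004]
ft_force: [0.1, 0.3, -2.7]
grip_width: 0.381
grip_force: 29.8
```

Run:
```python
from h import *
st(); p=ctrl.get_image("side"); cv2.imwrite("pics/tl.png",cv2.resize(p["frame"][90:290,180:480,::-1],(800,533)))
```

```text
t 5.8 pos [415.3 144.  173.3] psi 19.0 down [-0.002 -0.001 -1.   ] F [ 0.1  0.3 -2.7] w 33.2 g 29.8 q [-0.78 -0.11  0.36  2.02  0.04  1.23 -0.1 ]
```

View pics/tl.png

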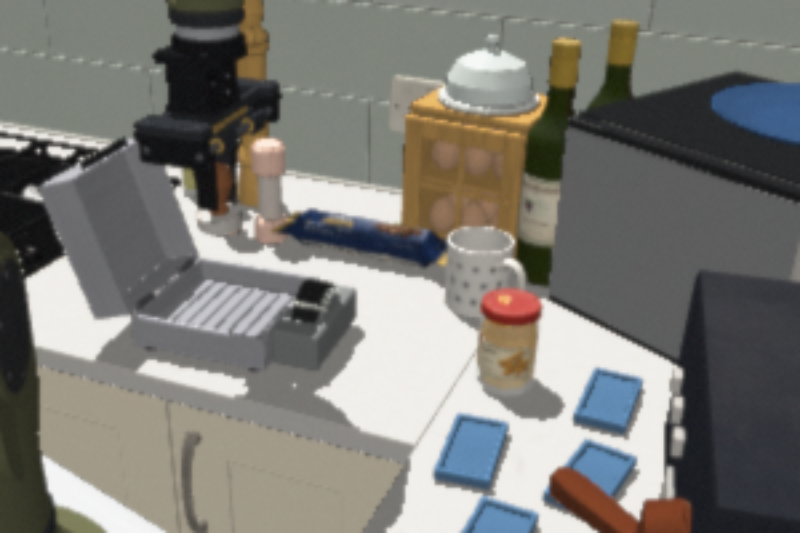

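The side view shows the tamper held upright above the tray at about (215,200). I move it to the free counter.

Emit:
{"fn": "move_arm", "kwargs": {
  "increments": "8 -25 0 0 0 0 255;8 -25 0 0 0 0 255;8 -25 0 0 0 0 255;8 -25 0 0 0 0 255;8 -26 0 0 0 0 255;8 -26 0 0 0 0 255;8 -26 0 0 0 0 255;8 -26 0 0 0 0 255",
  "grip_force": 45
}}

```text
time: 6.57
position: [0.4798, -0.0608, 0.1736]
tool_rot: [-1.824, -2.557, 0.002]
ft_force: [0.8, 0.5, -2.9]
grip_width: 0.379
grip_force: 44.5
```

Emit:
{"fn": "move_arm", "kwargs": {
  "increments": "0 0 -25 0 0 0 255;0 0 -25 0 0 0 255;0 0 -25 0 0 0 255;0 0 -25 0 0 0 255;0 0 -20 0 0 0 255;0 0 -12 0 0 0 255;0 0 -4 0 0 0 255;0 0 0 0 0 0 255"
}}

```text
time: 7.23
position: [0.4787, -0.0596, 0.037]
tool_rot: [-1.823, -2.555, 0.005]
ft_force: [0.1, -1.0, -1.7]
grip_width: 0.374
grip_force: 44.5
```

Run:
```python
from h import *
st(); p=ctrl.get_image("side"); P=cloud(p)
for s in ctrl.silhouettes("tamper_mid",p):
    q=P[s["region"]];q=q[np.isfinite(q).all(-1)]
    print(s["score"],np.percentile(q,[1,50,99],axis=0).round(3).tolist())
```

```text
t 7.2 pos [478.7 -59.6  37. ] psi 19.0 down [-0.004 -0.001 -1.   ] F [ 0.1 -1.  -1.7] w 32.5 g 44.5 q [-0.54  0.17  0.65  2.08 -0.13  0.94  0.52]
0.45 [[0.454, -0.084, 0.001], [0.468, -0.069, 0.024], [0.503, -0.041, 0.061]]
```

Emit:
{"fn": "move_arm", "kwargs": {
  "increments": "0 0 -2 0 0 0 255;0 0 -1 0 0 0 255;0 0 -1 0 0 0 255;0 0 -1 0 0 0 255;0 0 0 0 0 0 255;0 0 0 0 0 0 255;0 0 0 0 0 0 255;0 0 0 0 0 0 255"
}}

```text
time: 8.0
position: [0.4804, -0.0595, 0.0337]
tool_rot: [1.824, 2.557, 0.0]
ft_force: [-0.1, 0.1, -2.7]
grip_width: 0.376
grip_force: 44.5
```

Emit:
{"fn": "move_arm", "kwargs": {
  "increments": "0 0 -1 0 0 0 255;0 0 0 0 0 0 255;0 0 -1 0 0 0 255;0 0 0 0 0 0 255;0 0 -1 0 0 0 255;0 0 0 0 0 0 255;0 0 0 0 0 0 255;0 0 0 0 0 0 255"
}}

```text
time: 8.67
position: [0.4803, -0.0595, 0.0306]
tool_rot: [1.824, 2.557, -0.0]
ft_force: [-0.6, 0.0, -2.2]
grip_width: 0.374
grip_force: 44.5
```

Emit:
{"fn": "move_arm", "kwargs": {
  "increments": "0 0 -0.5 0 0 0 255;0 0 0 0 0 0 255;0 0 -0.5 0 0 0 255;0 0 0 0 0 0 255;0 0 -0.5 0 0 0 255;0 0 0 0 0 0 255;0 0 0 0 0 0 255;0 0 0 0 0 0 255"
}}

```text
time: 9.33
position: [0.4809, -0.0596, 0.0299]
tool_rot: [1.824, 2.557, 0.001]
ft_force: [-1.5, 0.2, 6.2]
grip_width: 0.373
grip_force: 43.8
```

Emit:
{"fn": "move_arm", "kwargs": {
  "increments": "0 0 0 0 0 0 150;0 0 0 0 0 0 120;0 0 0 0 0 0 80;0 0 0 0 0 0 50;0 0 0 0 0 0 50;0 0 5 0 0 0 50;0 0 15 0 0 0 50;0 0 25 0 0 0 50"
}}

```text
time: 10.0
position: [0.4781, -0.0596, 0.0728]
tool_rot: [-1.823, -2.555, 0.006]
ft_force: [0.1, -0.2, -0.6]
grip_width: 0.785
grip_force: 0.0
```

Emit:
{"fn": "move_arm", "kwargs": {
  "increments": "0 0 30 0 0 0 50;0 0 30 0 0 0 50;0 0 30 0 0 -7 50;-5 -10 10 0 0 -7 50;-10 -20 0 0 0 -7 50;-10 -20 0 0 0 -7 50;-10 -20 0 0 0 -7 50;-10 -20 0 0 0 -7 50"
}}

```text
time: 10.67
position: [0.4348, -0.1504, 0.1745]
tool_rot: [2.625, 1.726, 0.001]
ft_force: [-0.5, 0.4, -0.2]
grip_width: 0.802
grip_force: 0.0
```

Emit:
{"fn": "move_arm", "kwargs": {
  "increments": "-10 -20 0 0 0 -7 50;-10 -20 0 0 0 -7 50;-10 -12 0 0 0 -7 50;0 0 0 0 0 -7 50;0 0 0 0 0 -7 50;0 0 0 0 0 -7 50;0 0 0 0 0 -4 50;0 0 0 0 0 0 50"
}}

```text
time: 11.33
position: [0.4052, -0.2017, 0.1743]
tool_rot: [3.09, 0.569, 0.0]
ft_force: [0.1, 0.0, 0.8]
grip_width: 0.802
grip_force: 0.0
```

Run:
```python
from h import *
st()
for n in("top","side"):
    p=ctrl.get_image(n); P=cloud(p); dishes(p)
    for s in ctrl.silhouettes("tamper_mid",p):
      if s["score"]>.4:
        q=P[s["region"]];q=q[np.isfinite(q).all(-1)]
        print(s["score"],np.percentile(q,[1,50,99],axis=0).round(3).tolist())
```

```text
t 11.3 pos [ 405.2 -201.7  174.3] psi -69.1 down [ 0. -0. -1.] F [0.1 0.  0.8] w 69.8 g 0.0 q [-0.36 -0.13  0.72  2.    0.09  1.23 -0.88]
[397. 185.] (486, array([ 571.6, -265.5]), 96.9, 51.9, 13.1, 9.9)
[373. 225.] (106, array([ 441.4, -187.8]), 50.5, 23.2, -69.6, 10.9)
0.51 [[0.459, -0.081, -0.003], [0.48, -0.056, 0.036], [0.508, -0.034, 0.074]]
[408. 240.] (363, array([ 569.2, -267.8]), 99.4, 49.9, 14.6, 10.9)
[356. 259.] (473, array([ 403.9, -203.2]), 98.9, 50.4, 20.1, 10.8)
[405. 264.] (253, array([ 452.7, -312.6]), 64.3, 50.6, 4.4, 10.7)
[363. 294.] (711, array([ 302.3, -287. ]), 99.0, 52.0, 12.9, 10.6)
0.62 [[0.457, -0.083, 0.001], [0.472, -0.065, 0.024], [0.523, -0.02, 0.073]]
```

Emit:
{"fn": "move_arm", "kwargs": {
  "increments": "0 0 -30 0 0 0 50;0 0 -35 0 0 0 50;0 0 -35 0 0 0 50;0 0 -30 0 0 0 50;0 0 -20 0 0 0 50;0 0 -10 0 0 0 50;0 0 -6 0 0 0 50;0 0 -3 0 0 0 50",
  "grip_force": 35
}}

```text
time: 12.2
position: [0.4055, -0.2016, 0.005]
tool_rot: [3.088, 0.573, -0.001]
ft_force: [0.2, 0.3, -0.1]
grip_width: 0.804
grip_force: 0.0
```

Emit:
{"fn": "move_arm", "kwargs": {
  "increments": "0 0 0 0 0 0 50;0 0 -1 0 0 0 50;0 0 0 0 0 0 160;0 0 0 0 0 0 255;0 0 0 0 0 0 255;0 0 0 0 0 0 255;0 0 0 0 0 0 255;0 0 0 0 0 0 255"
}}

```text
time: 12.87
position: [0.4058, -0.2015, 0.0046]
tool_rot: [3.089, 0.572, 0.001]
ft_force: [-1.1, 0.7, 5.2]
grip_width: 0.615
grip_force: 35.0
```

Emit:
{"fn": "move_arm", "kwargs": {
  "increments": "0 0 0 0 0 0 255;0 0 0 0 0 0 255;0 0 5 0 0 0 255;0 0 15 0 0 0 255;0 0 25 0 0 0 255;0 0 30 0 0 0 255;0 0 30 0 0 0 255;0 0 15 0 0 0 255"
}}

```text
time: 13.53
position: [0.4063, -0.2022, 0.1271]
tool_rot: [3.088, 0.571, 0.006]
ft_force: [0.8, -0.5, -1.5]
grip_width: 0.613
grip_force: 35.0
```

Run:
```python
from h import *
st();p=ctrl.get_image("side"); dishes(p)
```

```text
t 13.5 pos [ 406.3 -202.2  127.1] psi -69.1 down [ 0.004 -0.001 -1.   ] F [ 0.8 -0.5 -1.5] w 53.4 g 35.0 q [-0.38 -0.07  0.77  2.06  0.05  1.12 -0.84]
[408. 240.] (370, array([ 569.4, -268.2]), 99.2, 50.4, 13.8, 10.7)
[405. 264.] (256, array([ 454.2, -312.7]), 63.2, 50.3, 3.9, 10.7)
[363. 294.] (716, array([ 302.3, -286.9]), 97.9, 52.7, 11.9, 10.6)
```

Emit:
{"fn": "move_arm", "kwargs": {
  "increments": "2 15 3 0 0 6.25 255;2 25 3 0 0 6.25 255;2 25 3 0 0 6.25 255;2 25 3 0 0 6.25 255;2 25 3 0 0 6.25 255;2 25 3 0 0 6.25 255;2 25 3 0 0 6.25 255;2 25 3 0 0 6.25 255"
}}

```text
time: 14.25
position: [0.4204, -0.0104, 0.1472]
tool_rot: [-2.552, -1.83, 0.002]
ft_force: [-0.1, -0.5, -1.2]
grip_width: 0.618
grip_force: 35.0
```

Emit:
{"fn": "move_arm", "kwargs": {
  "increments": "3 30 0 0 0 6.25 255;3 30 0 0 0 6.25 255;2 30 0 0 0 6.25 255;2 30 0 0 0 6.25 255;2 25 0 0 0 6.25 255;2 15 0 0 0 6.25 255;0 10 0 0 0 0 255;0 0 0 0 0 0 255"
}}

```text
time: 14.92
position: [0.4344, 0.1602, 0.147]
tool_rot: [-1.835, -2.549, 0.002]
ft_force: [-0.2, -0.6, -3.0]
grip_width: 0.616
grip_force: 35.0
```

Run:
```python
from h import *
st()
```

```text
t 14.9 pos [434.4 160.2 147. ] psi 18.5 down [-0.001 -0.001 -1.   ] F [-0.2 -0.6 -3. ] w 53.6 g 35.0 q [-0.83 -0.04  0.41  2.01  0.02  1.17 -0.1 ]
```

Emit:
{"fn": "move_arm", "kwargs": {
  "increments": "1 -2 -20 0 0 0 255;0 0 -25 0 0 0 255;0 0 -25 0 0 0 255;0 0 -20 0 0 0 255;0 0 -15 0 0 0 255;0 0 -8 0 0 0 255;0 0 -4 0 0 0 255;0 0 -2 0 0 0 255"
}}

```text
time: 15.58
position: [0.4363, 0.1556, 0.0288]
tool_rot: [1.839, 2.547, -0.001]
ft_force: [-0.1, -0.8, -1.8]
grip_width: 0.612
grip_force: 35.0
```

Emit:
{"fn": "move_arm", "kwargs": {
  "increments": "0 0 0 0 0 0 255;0 0 -1 0 0 0 255;0 0 0 0 0 0 255;0 0 -1 0 0 0 255;0 0 0 0 0 0 255;0 0 0 0 0 0 255;0 0 0 0 0 0 255;0 0 0 0 0 0 255"
}}

```text
time: 16.25
position: [0.4364, 0.1566, 0.0271]
tool_rot: [1.836, 2.549, 0.0]
ft_force: [-0.4, -0.6, -2.2]
grip_width: 0.617
grip_force: 35.0
```

Run:
```python
from h import *
st();p=ctrl.get_image("side"); dishes(p)
```

```text
t 16.2 pos [436.4 156.6  27.1] psi 18.5 down [ 0.  0. -1.] F [-0.4 -0.6 -2.2] w 53.7 g 35.0 q [-0.81  0.13  0.43  2.12 -0.07  0.9  -0.02]
[272. 206.] (172, array([439.3, 136. ]), 61.3, 60.1, 26.8, 33.8)
[408. 240.] (373, array([ 569.4, -268.2]), 100.2, 50.3, 14.2, 10.7)
[406. 264.] (255, array([ 453.8, -312.7]), 64.9, 50.2, 4.3, 10.8)
[364. 294.] (708, array([ 302.1, -287.6]), 98.4, 51.4, 12.3, 10.6)
```

Emit:
{"fn": "move_arm", "kwargs": {
  "increments": "0 0 -1 0 0 0 255;0 0 0 0 0 0 255;0 0 -1 0 0 0 255;0 0 0 0 0 0 255;0 0 -0.7 0 0 0 255;0 0 0 0 0 0 255;0 0 0 0 0 0 255;0 0 0 0 0 0 255"
}}

```text
time: 16.97
position: [0.4363, 0.1565, 0.0246]
tool_rot: [-1.836, -2.549, -0.0]
ft_force: [-2.1, -1.5, 3.2]
grip_width: 0.618
grip_force: 35.0
```

Emit:
{"fn": "move_arm", "kwargs": {
  "increments": "0 0 0 0 0 0 90;0 0 0 0 0 0 50;0 0 0 0 0 0 50;0 0 0 0 0 0 50;0 0 3 0 0 0 50;0 0 10 0 0 0 50;0 0 20 0 0 0 50;0 0 30 0 0 0 50"
}}

```text
time: 17.63
position: [0.4346, 0.1556, 0.0868]
tool_rot: [-1.835, -2.548, 0.007]
ft_force: [0.1, 1.2, 0.1]
grip_width: 0.803
grip_force: 0.0
```

Emit:
{"fn": "move_arm", "kwargs": {
  "increments": "0 0 35 0 0 0 50;0 0 35 0 0 0 50;0 0 15 0 0 0 50;0 -15 5 0 0 -7 50;0 -30 0 0 0 -7 50;0 -33 0 0 0 -7 50;0 -33 0 0 0 -7 50;0 -33 0 0 0 -7 50"
}}

```text
time: 18.3
position: [0.4363, 0.0111, 0.1784]
tool_rot: [2.522, 1.872, 0.002]
ft_force: [0.4, -0.8, 0.1]
grip_width: 0.805
grip_force: 0.0
```

Emit:
{"fn": "move_arm", "kwargs": {
  "increments": "0 -33 0 0 0 -7 50;0 -33 0 0 0 -7 50;0 -33 0 0 0 -7 50;0 -33 0 0 0 -7 50;0 -33 0 0 0 -7 50;0 -33 0 0 0 -7 50;0 -33 0 0 0 -7 50;0 -33 0 0 0 -7 50"
}}

```text
time: 18.97
position: [0.4362, -0.2532, 0.1785]
tool_rot: [-3.106, -0.468, -0.003]
ft_force: [0.5, -0.6, -0.9]
grip_width: 0.806
grip_force: 0.0
```

Emit:
{"fn": "move_arm", "kwargs": {
  "increments": "2 -25 0 0 0 -7 50;0 -15 0 0 0 -6.7 50;0 -10 0 0 0 0 50;0 -9 0 0 0 0 50;0 0 0 0 0 0 50;0 0 -10 0 0 0 50;0 0 -20 0 0 0 50;0 0 -20 0 0 0 50"
}}

```text
time: 19.63
position: [0.4392, -0.3095, 0.127]
tool_rot: [-3.139, -0.106, -0.003]
ft_force: [0.6, 0.2, -0.4]
grip_width: 0.806
grip_force: 0.0
```

Run:
```python
from h import *
st();p=ctrl.get_image("side"); dishes(p);p=ctrl.get_image("top"); dishes(p);save(p,"top1")
```

```text
t 19.6 pos [ 439.2 -309.5  127. ] psi -86.1 down [ 0.002  0.001 -1.   ] F [ 0.6  0.2 -0.4] w 70.1 g 0.0 q [-0.25  0.2   0.91  1.88 -0.18  1.14 -0.78]
[265. 206.] (291, array([432.5, 155. ]), 97.8, 53.5, -73.8, 31.3)
[408. 240.] (367, array([ 569.1, -268.1]), 100.3, 50.0, 13.8, 10.6)
[406. 264.] (254, array([ 453.8, -312.6]), 63.0, 50.5, 3.8, 10.7)
[364. 294.] (711, array([ 302.4, -287.5]), 98.9, 51.8, 12.9, 10.6)
[397. 185.] (482, array([ 571.8, -265.7]), 96.6, 52.2, 13.8, 9.6)
[262. 228.] (545, array([435.1, 157.9]), 99.8, 52.1, -72.5, 29.9)
[403. 266.] (384, array([ 308.2, -284.2]), 91.9, 52.2, 12.4, 9.2)
```

View pics/top1.png

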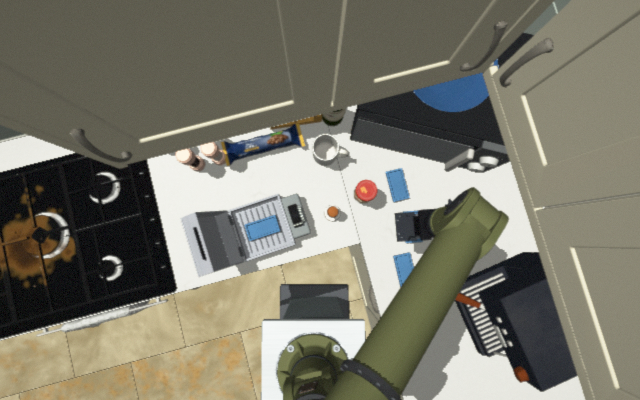

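Emit:
{"fn": "move_arm", "kwargs": {
  "increments": "-1 -2 -25 0 0 0 50;0 0 -30 0 0 0 50;0 0 -25 0 0 0 50;0 0 -20 0 0 0 50;0 0 -12 0 0 0 50;0 0 -6 0 0 0 50;0 0 -3 0 0 0 50;0 0 0 0 0 0 50"
}}

```text
time: 20.4
position: [0.4379, -0.3126, 0.0069]
tool_rot: [3.14, 0.104, 0.001]
ft_force: [0.1, -1.3, -1.2]
grip_width: 0.799
grip_force: 0.0
```

Run:
```python
from h import *
st()
```

```text
t 20.4 pos [ 437.9 -312.6    6.9] psi -86.2 down [ 0.001 -0.    -1.   ] F [ 0.1 -1.3 -1.2] w 69.5 g 0.0 q [-0.14  0.39  0.82  1.97 -0.36  0.92 -0.63]
```

Emit:
{"fn": "move_arm", "kwargs": {
  "increments": "0 0 -2 0 0 0 50;0 0 0 0 0 0 160;0 0 0 0 0 0 255;0 0 0 0 0 0 255;0 0 0 0 0 0 255;0 0 0 0 0 0 255;0 0 0 0 0 0 255;0 0 0 0 0 0 255"
}}

```text
time: 21.07
position: [0.4377, -0.3125, 0.0049]
tool_rot: [-3.14, -0.104, -0.001]
ft_force: [-0.9, 1.1, 5.8]
grip_width: 0.615
grip_force: 35.0
```

Emit:
{"fn": "move_arm", "kwargs": {
  "increments": "0 0 0 0 0 0 255;0 0 5 0 0 0 255;0 0 15 0 0 0 255;0 0 25 0 0 0 255;0 0 30 0 0 0 255;0 0 35 0 0 0 255;0 0 25 0 0 0 255;0 0 15 0 0 0 255"
}}

```text
time: 21.73
position: [0.438, -0.3135, 0.1572]
tool_rot: [3.138, 0.103, 0.005]
ft_force: [0.6, -0.1, -1.7]
grip_width: 0.615
grip_force: 35.0
```

Run:
```python
from h import *
st();p=ctrl.get_image("side"); dishes(p)
```

```text
t 21.7 pos [ 438.  -313.5  157.2] psi -86.3 down [ 0.003 -0.001 -1.   ] F [ 0.6 -0.1 -1.7] w 53.5 g 35.0 q [-0.27  0.17  0.93  1.84 -0.15  1.2  -0.8 ]
[265. 206.] (289, array([431.9, 155.9]), 98.8, 55.1, -71.9, 31.0)
[408. 240.] (371, array([ 568.7, -268.7]), 99.6, 50.2, 13.4, 10.8)
[364. 294.] (705, array([ 302.7, -287.6]), 98.1, 51.0, 12.2, 10.7)
```

Emit:
{"fn": "move_arm", "kwargs": {
  "increments": "0 15 0 0 0 6.55 255;0 28 0 0 0 6.55 255;0 32 0 0 0 6.55 255;0 33 0 0 0 6.55 255;0 33 0 0 0 6.55 255;0 33 0 0 0 6.55 255;0 33 0 0 0 6.55 255;0 33 0 0 0 6.55 255"
}}

```text
time: 22.45
position: [0.4362, -0.0709, 0.1533]
tool_rot: [-2.767, -1.487, 0.001]
ft_force: [0.9, 0.4, -2.9]
grip_width: 0.611
grip_force: 35.0
```

Emit:
{"fn": "move_arm", "kwargs": {
  "increments": "0 35 0 0 0 6.55 255;0 35 0 0 0 6.55 255;0 35 0 0 0 6.55 255;0 33 0 0 0 6.55 255;0 31 0 0 0 6.55 255;0 28 0 0 0 6.55 255;0 20 0 0 0 6.5 255;-1.5 12 0 0 0 6.5 255"
}}

```text
time: 23.12
position: [0.4347, 0.1591, 0.153]
tool_rot: [-1.824, -2.557, 0.002]
ft_force: [0.7, -0.8, -0.9]
grip_width: 0.616
grip_force: 35.0
```

Emit:
{"fn": "move_arm", "kwargs": {
  "increments": "0 0 -15 0 0 0 255;0 0 -25 0 0 0 255;0 0 -25 0 0 0 255;0 0 -20 0 0 0 255;0 0 -12 0 0 0 255;0 0 -8 0 0 0 255;0 0 -3 0 0 0 255;0 0 0 0 0 0 255"
}}

```text
time: 23.78
position: [0.4352, 0.1561, 0.0455]
tool_rot: [-1.836, -2.549, 0.003]
ft_force: [0.9, -0.0, -1.8]
grip_width: 0.615
grip_force: 35.0
```

Run:
```python
from h import *
st();p=ctrl.get_image("side"); dishes(p)
```

```text
t 23.8 pos [435.2 156.1  45.5] psi 18.5 down [-0.001 -0.001 -1.   ] F [ 0.9 -0.  -1.8] w 53.5 g 35.0 q [-0.82  0.1   0.44  2.11 -0.05  0.94 -0.03]
[266. 203.] (418, array([425.6, 154.7]), 100.6, 63.6, -71.6, 50.4)
[408. 240.] (370, array([ 569.3, -267.8]), 99.1, 49.9, 13.7, 10.9)
[364. 294.] (706, array([ 303.5, -287.1]), 100.2, 51.6, 12.1, 10.6)
```

Emit:
{"fn": "move_arm", "kwargs": {
  "increments": "1 0.5 -3 0 0 0 255;0 0 -2 0 0 0 255;0 0 0 0 0 0 255;0 0 -0.7 0 0 0 255;0 0 0 0 0 0 255;0 0 -0.7 0 0 0 255;0 0 0 0 0 0 255;0 0 0 0 0 0 255"
}}

```text
time: 24.5
position: [0.4369, 0.157, 0.04]
tool_rot: [1.836, 2.549, 0.0]
ft_force: [-0.3, 0.6, -1.0]
grip_width: 0.612
grip_force: 35.0
```

Emit:
{"fn": "move_arm", "kwargs": {
  "increments": "-0.5 -0.5 -0.7 0 0 0 255;0 0 0 0 0 0 255;0 0 -0.6 0 0 0 255;0 0 0 0 0 0 255;0 0 -0.6 0 0 0 255;0 0 0 0 0 0 255;0 0 0 0 0 0 255;0 0 0 0 0 0 255"
}}

```text
time: 25.17
position: [0.4363, 0.1565, 0.0388]
tool_rot: [-1.836, -2.549, 0.0]
ft_force: [-3.0, -1.2, 7.8]
grip_width: 0.615
grip_force: 35.0
```

Emit:
{"fn": "move_arm", "kwargs": {
  "increments": "0 0 0 0 0 0 90;0 0 0 0 0 0 50;0 0 0 0 0 0 50;0 0 0 0 0 0 50;0 0 3 0 0 0 50;0 0 10 0 0 0 50;0 0 20 0 0 0 50;0 0 30 0 0 0 50"
}}

```text
time: 25.83
position: [0.4347, 0.1556, 0.1005]
tool_rot: [-1.835, -2.548, 0.007]
ft_force: [-0.1, 0.6, 0.6]
grip_width: 0.806
grip_force: 0.0
```

Emit:
{"fn": "move_arm", "kwargs": {
  "increments": "0 0 35 0 0 0 50;0 0 25 0 0 0 50;0 0 10 0 0 0 50;0 -15 0 0 0 -7 50;0 -30 0 0 0 -7 50;0 -33 0 0 0 -7 50;0 -33 0 0 0 -7 50;0 -33 0 0 0 -7 50"
}}

```text
time: 26.5
position: [0.4358, 0.0111, 0.1711]
tool_rot: [-2.522, -1.872, -0.0]
ft_force: [0.4, -0.9, 0.1]
grip_width: 0.806
grip_force: 0.0
```

Emit:
{"fn": "move_arm", "kwargs": {
  "increments": "0 -33 0 0 0 -7 50;0 -33 0 0 0 -7 50;-5 -33 0 0 0 -7 50;-15 -33 0 0 0 -7 50;-20 -33 0 0 0 -7 50;-20 -33 0 0 0 -7 50;-20 -30 0 0 0 -7 50;-15 -25 0 0 0 -7 50"
}}

```text
time: 27.17
position: [0.3392, -0.2425, 0.1711]
tool_rot: [-3.106, -0.465, -0.0]
ft_force: [0.9, -0.8, -1.0]
grip_width: 0.803
grip_force: 0.0
```

Emit:
{"fn": "move_arm", "kwargs": {
  "increments": "-12 -20 0 0 0 -5.3 50;-5 -15 0 0 0 0 50;0 -6 0 0 0 0 50;0 0 0 0 0 0 50;0 0 0 0 0 0 50;0 0 -20 0 0 0 50;0 0 -20 0 0 0 50;0 0 0 0 0 0 50"
}}

```text
time: 27.83
position: [0.3229, -0.2786, 0.1281]
tool_rot: [-3.12, -0.338, 0.009]
ft_force: [-0.6, 1.4, 0.0]
grip_width: 0.804
grip_force: 0.0
```

Run:
```python
from h import *
st();p=ctrl.get_image("side"); dishes(p);p=ctrl.get_image("top"); dishes(p)
```

```text
t 27.8 pos [ 322.9 -278.6  128.1] psi -77.6 down [-0.006  0.002 -1.   ] F [-0.6  1.4  0. ] w 69.9 g 0.0 q [-0.28 -0.17  0.87  2.11  0.15  1.15 -0.83]
[265. 203.] (446, array([431.8, 156.1]), 99.3, 54.7, -70.6, 44.4)
[408. 241.] (345, array([ 569.5, -267.5]), 103.8, 52.1, 15.5, 10.7)
[364. 294.] (710, array([ 303. , -287.3]), 98.0, 51.2, 12.5, 10.6)
[397. 185.] (484, array([ 571.3, -265.6]), 96.2, 51.5, 13.1, 9.4)
[261. 228.] (567, array([435.1, 157.9]), 98.7, 53.4, -71.1, 44.1)
```

Emit:
{"fn": "move_arm", "kwargs": {
  "increments": "0.5 -3 -25 0 0 0 50;0 0 -30 0 0 0 50;0 0 -25 0 0 0 50;0 0 -20 0 0 0 50;0 0 -12 0 0 0 50;0 0 -6 0 0 0 50;0 0 -4 0 0 0 50;0 0 0 0 0 0 50"
}}

```text
time: 28.6
position: [0.3255, -0.2844, 0.0094]
tool_rot: [3.123, 0.335, 0.0]
ft_force: [-0.3, -0.6, 0.4]
grip_width: 0.801
grip_force: 0.0
```

Run:
```python
from h import *
st()
```

```text
t 28.6 pos [ 325.5 -284.4    9.4] psi -77.8 down [ 0. -0. -1.] F [-0.3 -0.6  0.4] w 69.7 g 0.0 q [-0.26  0.13  0.96  2.22 -0.14  0.85 -0.56]
```

Emit:
{"fn": "move_arm", "kwargs": {
  "increments": "-2 3 -3 0 0 0 50;0 0 -2 0 0 0 50;0 0 0 0 0 0 50;0 0 0 0 0 0 160;0 0 0 0 0 0 255;0 0 0 0 0 0 255;0 0 0 0 0 0 255;0 0 0 0 0 0 255"
}}

```text
time: 29.27
position: [0.323, -0.2816, 0.0043]
tool_rot: [3.124, 0.333, 0.001]
ft_force: [0.2, -0.1, 2.1]
grip_width: 0.616
grip_force: 35.0
```

Emit:
{"fn": "move_arm", "kwargs": {
  "increments": "0 0 0 0 0 0 255;0 0 0 0 0 0 255;0 0 0 0 0 0 255;0 0 5 0 0 0 255;0 0 15 0 0 0 255;0 0 20 0 0 0 255;0 0 30 0 0 0 255;0 0 30 0 0 0 255",
  "grip_force": 45
}}

```text
time: 29.93
position: [0.3213, -0.2813, 0.1044]
tool_rot: [-3.124, -0.332, 0.004]
ft_force: [1.8, -0.1, -1.9]
grip_width: 0.614
grip_force: 45.0
```

Run:
```python
from h import *
st();p=ctrl.get_image("side"); dishes(p)
```

```text
t 29.9 pos [ 321.3 -281.3  104.4] psi -77.9 down [-0.003 -0.    -1.   ] F [ 1.8 -0.1 -1.9] w 53.4 g 45.0 q [-0.32 -0.15  0.94  2.14  0.14  1.09 -0.82]
[265. 203.] (445, array([430.6, 155.8]), 99.7, 57.3, -71.3, 44.3)
[408. 243.] (195, array([ 568.7, -268.2]), 99.2, 50.7, 12.8, 11.0)
[366. 259.] (679, array([ 301. , -286.2]), 98.7, 52.0, 13.7, 110.7)
```

Emit:
{"fn": "move_arm", "kwargs": {
  "increments": "5 15 10 0 0 6 255;12 20 10 0 0 6 255;18 28 10 0 0 6 255;18 30 10 0 0 6 255;18 33 10 0 0 6 255;18 33 0 0 0 6 255;12 33 0 0 0 6 255;6 33 0 0 0 6 255"
}}

```text
time: 30.65
position: [0.4308, -0.0548, 0.1541]
tool_rot: [2.713, 1.582, 0.001]
ft_force: [0.4, 0.1, -2.2]
grip_width: 0.616
grip_force: 45.0
```

Emit:
{"fn": "move_arm", "kwargs": {
  "increments": "0 33 0 0 0 6 255;0 33 0 0 0 6 255;0 33 0 0 0 6 255;0 33 0 0 0 6 255;0 31 0 0 0 6 255;0 28 0 0 0 6 255;0 22 0 0 0 6 255;0 17 0 0 0 6.3 255"
}}

```text
time: 31.32
position: [0.429, 0.1756, 0.1535]
tool_rot: [-1.826, -2.556, 0.001]
ft_force: [0.5, 0.1, -1.8]
grip_width: 0.612
grip_force: 45.0
```

Emit:
{"fn": "move_arm", "kwargs": {
  "increments": "0 2 -10 0 0 0 255;0 0 -20 0 0 0 255;0 0 -20 0 0 0 255;0 0 -18 0 0 0 255;0 0 -12 0 0 0 255;0 0 -8 0 0 0 255;0 0 -4 0 0 0 255;0 0 0 0 0 0 255"
}}

```text
time: 31.98
position: [0.4292, 0.1746, 0.0611]
tool_rot: [-1.838, -2.548, 0.003]
ft_force: [-0.9, 0.3, -1.4]
grip_width: 0.614
grip_force: 45.0
```

Run:
```python
from h import *
st();p=ctrl.get_image("side"); dishes(p);p=ctrl.get_image("top"); dishes(p)
```

```text
t 32.0 pos [429.2 174.6  61.1] psi 18.4 down [-0.001 -0.001 -1.   ] F [-0.9  0.3 -1.4] w 53.4 g 45.0 q [-0.88  0.07  0.46  2.1  -0.04  0.98 -0.09]
[266. 201.] (567, array([428.7, 155. ]), 99.5, 59.2, -71.2, 49.0)
[408. 240.] (368, array([ 569.6, -268.1]), 101.6, 50.6, 13.9, 10.8)
[397. 185.] (482, array([ 571.6, -265.6]), 96.3, 51.7, 13.9, 9.6)
[269. 224.] (260, array([443.4, 131.1]), 52.2, 43.6, 18.2, 67.6)
```

Emit:
{"fn": "move_arm", "kwargs": {
  "increments": "0.8 0.9 -3 0 0 0 255;0 0 -2 0 0 0 255;0 0 -1.5 0 0 0 255;0 0 -1 0 0 0 255;0 0 0 0 0 0 255;0 0 0 0 0 0 255;0 0 0 0 0 0 255;0 0 0 0 0 0 255"
}}

```text
time: 32.75
position: [0.4307, 0.1765, 0.0547]
tool_rot: [1.836, 2.549, 0.0]
ft_force: [0.5, -0.2, -1.7]
grip_width: 0.612
grip_force: 45.0
```

```bash
cat >> h.py <<'E'
def ylev():
    p=ctrl.get_image("side");P=cloud(p);hsv=cv2.cvtColor(p["frame"],cv2.COLOR_RGB2HSV)
    a=np.radians(18.5); q=P[(hsv[...,0]>95)&(hsv[...,0]<125)&(hsv[...,1]>100)]
    q=q[(abs(q[:,0]-.436)<.1)&(abs(q[:,1]-.157)<.1)]; d=q[:,:2]-[.4363,.1565]
    x=d@[np.cos(a),np.sin(a)]*1000; y=d@[-np.sin(a),np.cos(a)]*1000
    for lo in(22,36,50,64,78):
        m=(q[:,2]>lo/1000)&(q[:,2]<lo/1000+.012)
        if m.sum()>10: print(lo,m.sum(),"x",np.percentile(x[m],[2,98]).round(1),"y",np.percentile(y[m],[2,98]).round(1))
E
python3 - <<'E'
from h import *
st();ylev()
E
```

```text
t 32.8 pos [430.7 176.5  54.7] psi 18.5 down [ 0.  0. -1.] F [ 0.5 -0.2 -1.7] w 53.3 g 45.0 q [-0.88  0.09  0.46  2.1  -0.05  0.96 -0.08]
22 76 x [-30.5   3.4] y [-47.8  43.6]
36 125 x [-30.6  10.3] y [-47.8  47.2]
50 165 x [-29.5  23.5] y [-46.3  45. ]
64 57 x [-30.9  21.8] y [-47.4  49.9]
```

Emit:
{"fn": "move_arm", "kwargs": {
  "increments": "-0.5 -1 -0.7 0 0 0 255;0 0 0 0 0 0 255;0 0 -0.7 0 0 0 255;0 0 0 0 0 0 255;0 0 -0.6 0 0 0 255;0 0 0 0 0 0 255;0 0 0 0 0 0 255;0 0 0 0 0 0 255"
}}

```text
time: 33.47
position: [0.4301, 0.1755, 0.0526]
tool_rot: [1.836, 2.549, 0.0]
ft_force: [-0.1, 0.6, -1.3]
grip_width: 0.613
grip_force: 45.0
```

Emit:
{"fn": "move_arm", "kwargs": {
  "increments": "0 0 -0.5 0 0 0 255;0 0 0 0 0 0 255;0 0 -0.5 0 0 0 255;0 0 0 0 0 0 255;0 0 0 0 0 0 255;0 0 0 0 0 0 255;0 0 0 0 0 0 255;0 0 0 0 0 0 255"
}}

```text
time: 34.13
position: [0.4303, 0.1755, 0.0523]
tool_rot: [-1.836, -2.549, -0.0]
ft_force: [-2.3, -1.0, 5.1]
grip_width: 0.612
grip_force: 45.0
```

Emit:
{"fn": "move_arm", "kwargs": {
  "increments": "0 0 0 0 0 0 90;0 0 0 0 0 0 79;0 0 0 0 0 0 79;0 0 0 0 0 0 79;0 0 3 0 0 0 79;0 0 10 0 0 0 79;0 0 20 0 0 0 79;0 0 30 0 0 0 79"
}}

```text
time: 34.8
position: [0.4285, 0.1744, 0.114]
tool_rot: [-1.835, -2.548, 0.007]
ft_force: [0.3, 1.2, 0.5]
grip_width: 0.69
grip_force: 0.0
```

Emit:
{"fn": "move_arm", "kwargs": {
  "increments": "0 0 30 0 0 0 79;0 0 25 0 0 0 79;9 -20 0 0 0 -0.5 79;10 -33 0 0 0 -0.5 79;10 -33 0 0 0 -0.5 79;10 -33 0 0 0 -0.5 79;10 -33 0 0 0 -0.5 79;10 -33 0 0 0 -0.5 79"
}}

```text
time: 35.47
position: [0.4896, -0.0112, 0.1707]
tool_rot: [1.902, 2.5, 0.003]
ft_force: [0.9, 0.5, -0.4]
grip_width: 0.689
grip_force: 0.0
```

Emit:
{"fn": "move_arm", "kwargs": {
  "increments": "10 -33 0 0 0 -0.5 79;10 -33 0 0 0 -0.5 79;10 -33 0 0 0 -0.5 79;10 -33 0 0 0 -0.4 79;10 -33 0 0 0 0 79;10 -25 0 3.4 0.8 0 79;8 -18 0 3.4 0.8 0 79;4 -10 0 0 0 0 79"
}}

```text
time: 36.13
position: [0.5606, -0.2337, 0.1697]
tool_rot: [-1.891, -2.386, -0.113]
ft_force: [-0.8, 0.0, -0.7]
grip_width: 0.692
grip_force: 0.0
```

Run:
```python
from h import *
st();ylev();p=ctrl.get_image("side"); dishes(p);p=ctrl.get_image("top"); dishes(p)
for f in ctrl.find_in("honey_jar_mid",p):print(f["centre"],f["score"])
```

```text
t 36.1 pos [ 560.6 -233.7  169.7] psi 13.2 down [-0.028  0.116 -0.993] F [-0.8  0.  -0.7] w 60.2 g 0.0 q [-0.23  0.4   0.83  1.59 -0.38  1.37  0.89]
22 68 x [-30.8  -2.9] y [-48.4  45. ]
36 111 x [-31.4  10.5] y [-48.   46.9]
50 275 x [-30.4  21.9] y [-47.3  47.1]
64 13 x [-27.9  19.1] y [-45.6  48.1]
[265. 201.] (577, array([431.2, 156.1]), 100.3, 56.9, -71.2, 56.3)
[408. 240.] (366, array([ 569.7, -267.7]), 101.7, 50.1, 14.5, 10.7)
[392. 184.] (200, array([ 568.3, -252.9]), 95.8, 25.5, 14.0, 10.0)
[261. 227.] (582, array([435.2, 157.5]), 98.6, 53.3, -71.6, 58.0)
[0.5393, -0.1513, 0.0994] 0.67
```

Emit:
{"fn": "move_arm", "kwargs": {
  "increments": "0 7 0 0 0 0.4 79;0 0 -20 0 0 0 79;0 0 -30 0 0 0 79;0 0 -25 0 0 0 79;0 0 -15 0 0 0 79;0 0 -5 0 0 0 79;0 0 0 0 0 0 79;0 0 0 0 0 0 79"
}}

```text
time: 37.0
position: [0.5619, -0.22, 0.0758]
tool_rot: [-1.874, -2.401, -0.117]
ft_force: [-0.2, 0.9, -0.1]
grip_width: 0.691
grip_force: 0.0
```

Run:
```python
from h import *
st();p=ctrl.get_image("side");cv2.imwrite("pics/push.png",cv2.resize(p["frame"][130:330,280:580,::-1],(800,533)))
```

```text
t 37.0 pos [ 561.9 -220.    75.8] psi 14.1 down [-0.027  0.118 -0.993] F [-0.2  0.9 -0.1] w 60.1 g 0.0 q [-0.22  0.48  0.78  1.7  -0.45  1.21  0.95]
```

View pics/push.png

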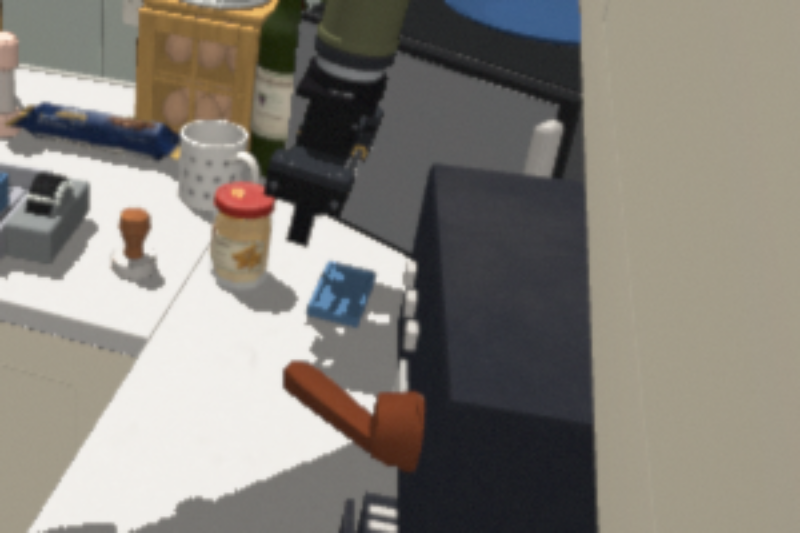

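The crop shows the gripper at about (310,190), between the jar (243,240) and the last dish (340,293), and clear of both. Next I lower it and push the dish away from the jar.

Emit:
{"fn": "move_arm", "kwargs": {
  "increments": "0 -6 -5 0 0 0 79;0 0 -15 0 0 0 79;0 0 -20 0 0 0 79;0 0 -15 0 0 0 79;0 0 -8 0 0 0 79;0 0 -5 0 0 0 79;0 0 0 0 0 0 79;0 0 0 0 0 0 79"
}}

```text
time: 37.72
position: [0.5613, -0.2269, 0.0067]
tool_rot: [-1.875, -2.398, -0.115]
ft_force: [-0.1, 0.1, -0.1]
grip_width: 0.693
grip_force: 0.0
```

Emit:
{"fn": "move_arm", "kwargs": {
  "increments": "0.5 -2 0 0 0 0 79;1 -4 0 0 0 0 79;1 -5 0 0 0 0 79;1 -5 0 0 0 0 79;1 -5 0 0 0 0 79;1 -4 0 0 0 0 79;0.5 -3 0 0 0 0 79;0 0 0 0 0 0 79"
}}

```text
time: 38.38
position: [0.5676, -0.2553, 0.0069]
tool_rot: [-1.875, -2.399, -0.116]
ft_force: [-0.3, 1.9, 2.7]
grip_width: 0.688
grip_force: 1.3
```

Run:
```python
from h import *
st();p=ctrl.get_image("side");dishes(p);p=ctrl.get_image("top");dishes(p)
```

```text
t 38.4 pos [ 567.6 -255.3    6.9] psi 14.0 down [-0.028  0.118 -0.993] F [-0.3  1.9  2.7] w 59.9 g 1.3 q [-0.12  0.61  0.73  1.69 -0.53  1.13  1.05]
[265. 201.] (576, array([432.1, 155.3]), 101.4, 56.0, -73.4, 56.6)
[417. 244.] (324, array([ 557.9, -297.9]), 134.9, 51.3, 11.3, 10.6)
[261. 227.] (583, array([435.5, 157.7]), 98.9, 53.1, -71.9, 57.9)
```

Emit:
{"fn": "move_arm", "kwargs": {
  "increments": "0 3 0 0 0 0 79;0 0 15 0 0 0 79;0 0 30 0 0 0 79;0 0 35 0 0 0 60;0 0 35 0 0 0 50;0 0 35 0 0 0 50;0 0 5 -3.4 -0.8 0 50;0 0 0 -3.4 -0.8 0 50"
}}

```text
time: 39.15
position: [0.5684, -0.2555, 0.1662]
tool_rot: [1.934, 2.465, -0.001]
ft_force: [-0.2, 0.9, -0.6]
grip_width: 0.801
grip_force: 0.0
```

Emit:
{"fn": "move_arm", "kwargs": {
  "increments": "0 0 0 0 0 -7 50;0 0 0 0 0 -7 50;0 0 0 0 0 -7 50;0 0 0 0 0 -7 50;0 0 0 0 0 -7 50;0 0 0 0 0 -7 50;0 0 0 0 0 -7 50;0 0 0 0 0 -7 50"
}}

```text
time: 39.82
position: [0.5669, -0.2522, 0.1626]
tool_rot: [2.874, 1.268, 0.0]
ft_force: [0.7, 0.1, -1.0]
grip_width: 0.807
grip_force: 0.0
```

Emit:
{"fn": "move_arm", "kwargs": {
  "increments": "0 0 0 0 0 -7 50;0 0 0 0 0 -7 50;0 0 0 0 0 -7 50;0 0 0 0 0 -7 50;0 0 0 0 0 -6 50;0 0 0 0 0 0 50;0 0 0 0 0 0 50;0 0 0 0 0 0 50"
}}

```text
time: 40.48
position: [0.5671, -0.2517, 0.162]
tool_rot: [-3.117, -0.386, -0.0]
ft_force: [-0.2, 0.2, -0.0]
grip_width: 0.802
grip_force: 0.0
```

Run:
```python
from h import *
st();p=ctrl.get_image("side");dishes(p)
for f in ctrl.find_in("honey_jar_mid",p):print(f["centre"],f["score"])
p=ctrl.get_image("top");dishes(p)
for f in ctrl.find_in("honey_jar_mid",p):print(f["centre"],f["score"])
```

```text
t 40.5 pos [ 567.1 -251.7  162. ] psi -75.9 down [ 0.     0.001 -1.   ] F [-0.2  0.2 -0. ] w 69.8 g 0.0 q [-0.49  0.51  1.16  1.64 -0.49  1.31 -0.57]
[265. 201.] (577, array([432.4, 155.6]), 100.1, 55.0, -70.8, 56.4)
[417. 243.] (377, array([ 575.2, -293.9]), 101.8, 50.2, 13.9, 10.7)
[0.5247, -0.1755, 0.0598] 0.87
[261. 227.] (583, array([434.8, 157.8]), 99.1, 53.0, -71.3, 58.1)
[0.5427, -0.152, 0.0971] 0.93
```

Run:
```python
from h import *
c=np.array([.5763,-.2927]);a=np.radians(13.9)
for n in("top","side"):
    P=cloud(ctrl.get_image(n));q=P[np.isfinite(P).all(-1)]
    d=q[:,:2]-c; x=d@[np.cos(a),np.sin(a)]*1000; y=d@[-np.sin(a),np.cos(a)]*1000
    for zl in((.03,.07),(.07,.12),(.12,.2)):
        for x0 in(-80,-60,-40,-20,0,20,40,60):
            m=(abs(x-x0)<10)&(q[:,2]>zl[0])&(q[:,2]<zl[1])&(y<-55)&(y>-200)
            if m.sum()>3: print(n,zl,x0,m.sum(),np.percentile(y[m],97).round(0))
```

```text
top (0.07, 0.12) -20 62 -175.0
top (0.07, 0.12) 0 47 -172.0
top (0.12, 0.2) -20 71 -173.0
top (0.12, 0.2) 0 97 -173.0
top (0.12, 0.2) 20 4 -169.0
side (0.12, 0.2) 0 63 -119.0
side (0.12, 0.2) 20 126 -139.0
side (0.12, 0.2) 40 137 -95.0
side (0.12, 0.2) 60 251 -58.0
```

Emit:
{"fn": "move_arm", "kwargs": {
  "increments": "3 -10 0 0 0 0 50;3 -15 0 0 0 0 50;3 -12 0 0 0 0 50;0 -4 -10 0 0 0 50;0 0 -20 0 0 0 50;0 0 -15 0 0 0 50;0 0 -10 0 0 0 50;0 0 -5 0 0 0 50",
  "grip_force": 40
}}

```text
time: 41.45
position: [0.5752, -0.2912, 0.0991]
tool_rot: [-3.115, -0.383, 0.005]
ft_force: [-0.6, 0.5, -0.8]
grip_width: 0.801
grip_force: 0.0
```

Run:
```python
from h import *
st();p=ctrl.get_image("side");dishes(p);save(p,"side5")
```

```text
t 41.5 pos [ 575.2 -291.2   99.1] psi -76.0 down [-0.003  0.002 -1.   ] F [-0.6  0.5 -0.8] w 69.7 g 0.0 q [-0.35  0.62  1.08  1.64 -0.57  1.24 -0.48]
[265. 201.] (574, array([431.3, 156.3]), 100.2, 55.5, -73.0, 56.5)
[417. 243.] (373, array([ 574.1, -294.2]), 100.3, 50.1, 12.6, 10.6)
```

View pics/side5.png

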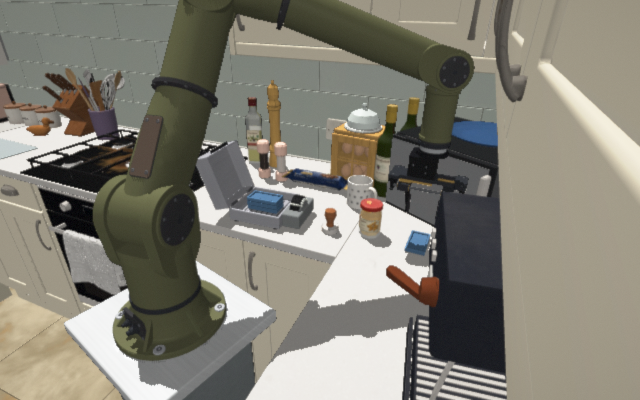

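The side view shows the gripper over the last dish (418,242), clear of the jar (371,217). The pile in the tray (265,202) is neat and the tamper (330,218) stands upright.

Emit:
{"fn": "move_arm", "kwargs": {
  "increments": "0.5 -1 -20 0 0 0 50;0 0 -25 0 0 0 50;0 0 -20 0 0 0 50;0 0 -12 0 0 0 50;0 0 -8 0 0 0 50;0 0 -5 0 0 0 50;0 0 -3 0 0 0 50;0 0 0 0 0 0 50"
}}

```text
time: 42.17
position: [0.5769, -0.2938, 0.0089]
tool_rot: [-3.118, -0.383, -0.0]
ft_force: [-0.1, 0.3, -0.0]
grip_width: 0.801
grip_force: 0.0
```

Run:
```python
from h import *
st()
```

```text
t 42.2 pos [ 576.9 -293.8    8.9] psi -76.0 down [ 0.  0. -1.] F [-0.1  0.3 -0. ] w 69.7 g 0.0 q [-0.29  0.71  0.99  1.7  -0.66  1.1  -0.42]
```

Emit:
{"fn": "move_arm", "kwargs": {
  "increments": "-0.5 1 -2.5 0 0 0 50;0 0 -1.5 0 0 0 50;0 0 0 0 0 0 50;0 0 0 0 0 0 160;0 0 0 0 0 0 255;0 0 0 0 0 0 255;0 0 0 0 0 0 255;0 0 0 0 0 0 255"
}}

```text
time: 42.83
position: [0.5763, -0.2927, 0.0048]
tool_rot: [-3.118, -0.382, -0.0]
ft_force: [0.1, -1.5, 1.3]
grip_width: 0.615
grip_force: 40.0
```

Emit:
{"fn": "move_arm", "kwargs": {
  "increments": "0 0 0 0 0 0 255;0 0 0 0 0 0 255;0 0 5 0 0 0 255;0 0 15 0 0 0 255;0 0 25 0 0 0 255;0 0 30 0 0 0 255;0 0 35 0 0 0 255;0 0 35 0 0 0 255"
}}

```text
time: 43.5
position: [0.5754, -0.2925, 0.1516]
tool_rot: [-3.117, -0.381, 0.001]
ft_force: [1.0, -0.9, -1.7]
grip_width: 0.614
grip_force: 40.0
```

Run:
```python
from h import *
st();p=ctrl.get_image("side");dishes(p)
```

```text
t 43.5 pos [ 575.4 -292.5  151.6] psi -76.1 down [-0.001  0.001 -1.   ] F [ 1.  -0.9 -1.7] w 53.4 g 40.0 q [-0.37  0.57  1.12  1.58 -0.53  1.32 -0.51]
[265. 201.] (577, array([432.6, 156.9]), 101.7, 56.4, -71.8, 56.3)
```

Emit:
{"fn": "move_arm", "kwargs": {
  "increments": "-8 15 3 0 0 5.9 255;-8 25 3 0 0 5.9 255;-8 30 3 0 0 5.9 255;-8 33 0 0 0 5.9 255;-8 33 0 0 0 5.9 255;-8 33 0 0 0 5.9 255;-8 33 0 0 0 5.9 255;-8 33 0 0 0 5.9 255"
}}

```text
time: 44.22
position: [0.5113, -0.0566, 0.1589]
tool_rot: [-2.7, -1.604, -0.0]
ft_force: [0.6, -0.0, -1.6]
grip_width: 0.616
grip_force: 40.0
```

Emit:
{"fn": "move_arm", "kwargs": {
  "increments": "-11 33 0 0 0 5.9 255;-11 33 0 0 0 5.9 255;-11 33 0 0 0 5.9 255;-11 31 0 0 0 5.9 255;-10 29 0 0 0 5.9 255;-9 25 0 0 0 5.9 255;-8 18 0 0 0 5.9 255;-5 12 0 0 0 6.1 255"
}}

```text
time: 44.88
position: [0.435, 0.1583, 0.159]
tool_rot: [-1.824, -2.556, -0.001]
ft_force: [0.5, -0.7, -1.8]
grip_width: 0.616
grip_force: 40.0
```

Emit:
{"fn": "move_arm", "kwargs": {
  "increments": "0 0 -10 0 0 0 255;0 0 -15 0 0 0 255;0 0 -20 0 0 0 255;0 0 -15 0 0 0 255;0 0 -10 0 0 0 255;0 0 -8 0 0 0 255;0 0 -4 0 0 0 255;0 0 0 0 0 0 255"
}}

```text
time: 45.55
position: [0.436, 0.1556, 0.076]
tool_rot: [-1.836, -2.549, 0.003]
ft_force: [-0.4, 0.8, -2.3]
grip_width: 0.615
grip_force: 40.0
```

Run:
```python
from h import *
st();ylev()
```

```text
t 45.5 pos [436.  155.6  76. ] psi 18.5 down [-0.001 -0.001 -1.   ] F [-0.4  0.8 -2.3] w 53.5 g 40.0 q [-1.27  0.06  0.9   2.1  -0.05  1.01 -0.02]
22 77 x [-30.3   5.4] y [-48.6  44.7]
36 115 x [-30.8   8.6] y [-47.7  45.5]
50 168 x [-30.1   9.2] y [-47.3  46. ]
64 22 x [-30.3   6.9] y [-45.4  47.5]
78 218 x [-30.4  20.2] y [-48.5  47.9]
```

Contact is expected near z = 66.8 mm.

Emit:
{"fn": "move_arm", "kwargs": {
  "increments": "0 0.7 -4 0 0 0 255;0 0 -2 0 0 0 255;0 0 -1 0 0 0 255;0 0 -0.7 0 0 0 255;0 0 0 0 0 0 255;0 0 0 0 0 0 255;0 0 0 0 0 0 255;0 0 0 0 0 0 255"
}}

```text
time: 46.27
position: [0.4362, 0.1572, 0.069]
tool_rot: [-1.833, -2.551, 0.001]
ft_force: [-0.1, -0.5, -1.4]
grip_width: 0.618
grip_force: 40.0
```

Run:
```python
from h import *
st()
```

```text
t 46.3 pos [436.2 157.2  69. ] psi 18.6 down [-0.001 -0.    -1.   ] F [-0.1 -0.5 -1.4] w 53.8 g 40.0 q [-1.27  0.07  0.9   2.1  -0.07  1.   -0.01]
```

Emit:
{"fn": "move_arm", "kwargs": {
  "increments": "0 -0.5 -0.7 0 0 0 255;0 0 0 0 0 0 255;0 0 -0.7 0 0 0 255;0 0 0 0 0 0 255;0 0 -0.6 0 0 0 255;0 0 0 0 0 0 255;0 0 -0.4 0 0 0 255;0 0 0 0 0 0 255"
}}

```text
time: 46.93
position: [0.4361, 0.1566, 0.0667]
tool_rot: [-1.833, -2.551, 0.001]
ft_force: [-1.3, -0.1, 1.4]
grip_width: 0.613
grip_force: 40.0
```

Emit:
{"fn": "move_arm", "kwargs": {
  "increments": "0 0 0 0 0 0 90;0 0 0 0 0 0 50;0 0 0 0 0 0 50;0 0 0 0 0 0 50;0 0 3 0 0 0 50;0 0 10 0 0 0 50;0 0 20 0 0 0 50;0 0 30 0 0 0 50"
}}

```text
time: 47.6
position: [0.4347, 0.1555, 0.1291]
tool_rot: [-1.834, -2.55, 0.008]
ft_force: [-0.4, 0.3, 0.5]
grip_width: 0.798
grip_force: 0.0
```

Emit:
{"fn": "move_arm", "kwargs": {
  "increments": "0 0 35 0 0 0 50;0 0 35 0 0 0 50;0 0 30 0 0 0 50;0 0 15 0 0 0 50;0 0 5 0 0 0 50;0 0 0 0 0 0 255;0 0 0 0 0 0 255;0 0 0 0 0 0 255"
}}

```text
time: 48.27
position: [0.4354, 0.1561, 0.2481]
tool_rot: [-1.833, -2.55, 0.005]
ft_force: [0.7, 0.2, 0.6]
grip_width: 0.656
grip_force: 0.0
```

Run:
```python
from h import *
st();ylev()
p=ctrl.get_image("side");dishes(p);cv2.imwrite("pics/pile.png",cv2.resize(p["frame"][135:255,190:370,::-1],(800,533),interpolation=cv2.INTER_CUBIC))
p=ctrl.get_image("top");dishes(p)
```

```text
t 48.3 pos [435.4 156.1 248.1] psi 18.6 down [-0.003 -0.002 -1.   ] F [0.7 0.2 0.6] w 57.1 g 0.0 q [-1.31 -0.18  0.82  1.88  0.13  1.39 -0.2 ]
22 71 x [-31.    8.4] y [-47.6  44. ]
36 102 x [-30.6   3.2] y [-48.2  47.5]
50 107 x [-31.   10.3] y [-47.5  47.5]
64 270 x [-30.6  20.8] y [-47.6  47.5]
78 13 x [-29.8   8.7] y [-47.3  48.3]
[264. 200.] (690, array([430.9, 156. ]), 100.5, 53.8, -71.3, 62.2)
[269. 224.] (270, array([442.6, 132.9]), 52.0, 47.1, 18.8, 72.5)
```

View pics/pile.png

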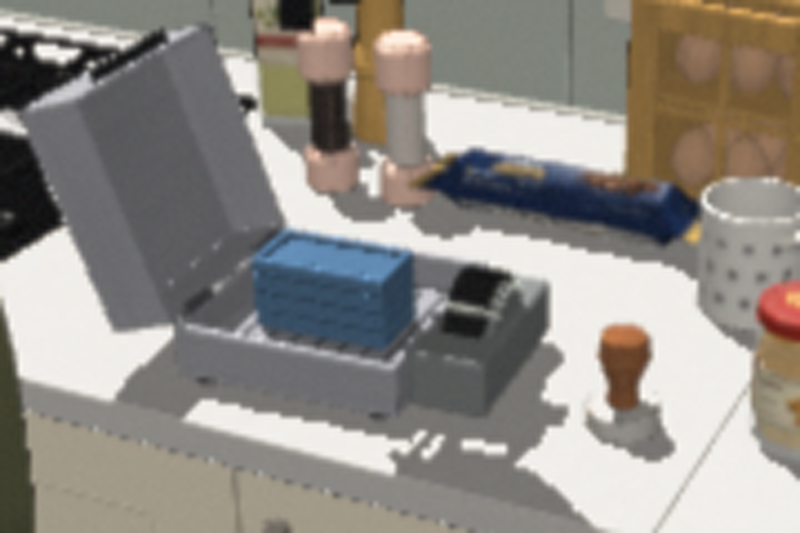

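The crop shows four dishes in one square pile at (333,290), with the tamper upright at (627,380). I move behind the lid.

Emit:
{"fn": "move_arm", "kwargs": {
  "increments": "-6 15 5 0 0 0 255;-8 25 5 0 0 0 255;-10 29 0 0 0 0 255;-10 30 0 0 0 0 255;-10 30 0 0 0 0 255;-10 30 0 0 0 0 255;-8 28 0 0 0 0 255;-6 18 0 0 0 0 255",
  "grip_force": 20
}}

```text
time: 49.08
position: [0.3662, 0.3644, 0.2584]
tool_rot: [-1.829, -2.554, 0.003]
ft_force: [0.2, -0.3, -0.5]
grip_width: 0.013
grip_force: 0.0
```

Emit:
{"fn": "move_arm", "kwargs": {
  "increments": "0 0 0 0 0 0 255;0 0 -15 0 0 0 255;0 0 -20 0 0 0 255;0 0 -20 0 0 0 255;0 0 -15 0 0 0 255;0 0 -5 0 0 0 255;0 0 0 0 0 0 255;0 0 0 0 0 0 255"
}}

```text
time: 49.75
position: [0.3687, 0.3612, 0.1849]
tool_rot: [-1.835, -2.55, 0.001]
ft_force: [0.6, 0.1, 0.0]
grip_width: 0.006
grip_force: 0.0
```

Run:
```python
from h import *
st()
```

```text
t 49.8 pos [368.7 361.2 184.9] psi 18.5 down [-0. -0. -1.] F [0.6 0.1 0. ] w 0.6 g 0.0 q [-1.45  0.05  0.65  1.85 -0.03  1.25 -0.47]
```

Emit:
{"fn": "move_arm", "kwargs": {
  "increments": "0 0 -12 0 0 0 255;0 0 -13 0 0 0 255;0 0 0 0 0 0 255;3.2 -9.5 0 0 0 0 255;3.2 -9.5 0 0 0 0 255;2 -6 0 0 0 0 255;2 -6 0 0 0 0 255;2 -6 0 0 0 0 255"
}}

```text
time: 50.42
position: [0.3812, 0.3248, 0.1606]
tool_rot: [-1.833, -2.55, -0.003]
ft_force: [-0.1, 2.3, 1.4]
grip_width: 0.005
grip_force: 1.1
```

Emit:
{"fn": "move_arm", "kwargs": {
  "increments": "2.2 -6.6 0 0 0 0 255;2.2 -6.6 0 0 0 0 255;2.2 -6.6 0 0 0 0 255;2.2 -6.6 0 0 0 0 255;2.2 -6.6 0 0 0 0 255;2.2 -6.6 0 0 0 0 255;2.2 -6.6 0 0 0 0 255;2.2 -6.6 0 0 0 0 255"
}}

```text
time: 51.08
position: [0.3984, 0.2711, 0.1595]
tool_rot: [-1.833, -2.551, 0.001]
ft_force: [0.1, 1.2, 1.7]
grip_width: 0.007
grip_force: 0.8
```

Run:
```python
from h import *
st();p=ctrl.get_image("side");cv2.imwrite("pics/lid.png",cv2.resize(p["frame"][95:255,160:400,::-1],(800,533)))
```

```text
t 51.1 pos [398.4 271.1 159.5] psi 18.6 down [-0.001 -0.    -1.   ] F [0.1 1.2 1.7] w 0.6 g 0.8 q [-1.37 -0.02  0.72  1.96  0.01  1.19 -0.33]
```

View pics/lid.png

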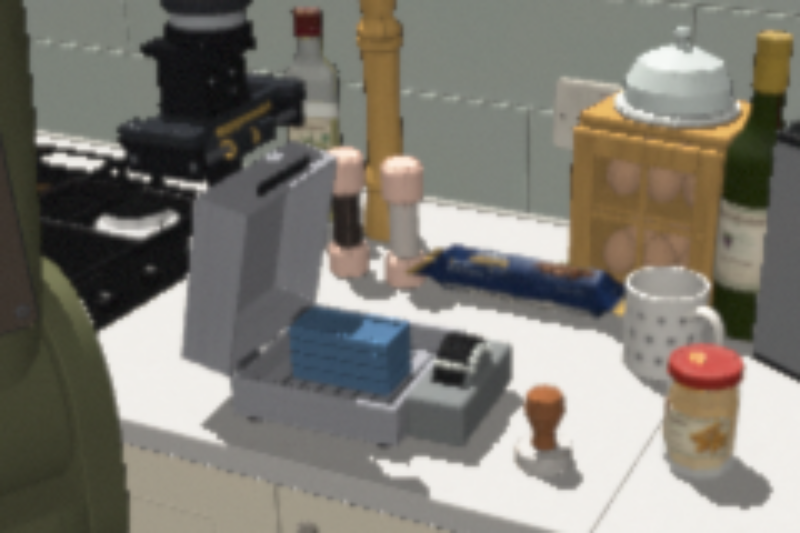

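The lid is about half-way over, near upright, with the fingers behind it. I keep pushing slowly.

Emit:
{"fn": "move_arm", "kwargs": {
  "increments": "1.4 -4.2 0 0 0 0 255;1.4 -4.2 0 0 0 0 255;1.4 -4.2 0 0 0 0 255;1.4 -4.2 0 0 0 0 255;1.4 -4.2 0 0 0 0 255;1.4 -4.2 0 0 0 0 255;0 0 0 0 0 0 255;0 0 0 0 0 0 255"
}}

```text
time: 51.8
position: [0.4065, 0.2462, 0.1593]
tool_rot: [-1.834, -2.55, 0.002]
ft_force: [-0.3, 0.3, -0.3]
grip_width: 0.005
grip_force: 0.0
```

```bash
cat >> h.py <<'E'
def lid():
    P=cloud(ctrl.get_image("side"));q=P[np.isfinite(P).all(-1)];a=np.radians(18.5);d=q[:,:2]-[.436,.158]
    x=d@[np.cos(a),np.sin(a)]*1000; y=d@[-np.sin(a),np.cos(a)]*1000;z=q[:,2]*1000
    m=(abs(x+83)<6)&(z>50)&(z<220)&(y>-90)&(y<200)
    for lo in range(50,220,20):
        k=m&(z>=lo)&(z<lo+20)
        if k.sum()>5: print(lo,np.percentile(y[k],[3,97]).round(0))
E
python3 - <<'E'
from h import *
st();lid()
E
```

```text
t 51.8 pos [406.5 246.2 159.3] psi 18.5 down [-0.001 -0.001 -1.   ] F [-0.3  0.3 -0.3] w 0.5 g 0.0 q [-1.34 -0.04  0.74  1.97  0.03  1.2  -0.29]
50 [ 74. 117.]
70 [ 65. 120.]
90 [ 53. 107.]
110 [41. 97.]
130 [30. 86.]
150 [18. 75.]
170 [ 6. 62.]
190 [ 8. 53.]
```

Emit:
{"fn": "move_arm", "kwargs": {
  "increments": "0 0 0 0 0 0 255;0 0 0 0 0 0 255;0 0 0 0 0 0 255;0 0 0 0 0 0 255;0 0 0 0 0 0 255;0 0 0 0 0 0 255;0 0 0 0 0 0 255;0 0 0 0 0 0 255"
}}

```text
time: 52.52
position: [0.4066, 0.2466, 0.1595]
tool_rot: [-1.833, -2.551, 0.001]
ft_force: [0.7, 0.3, 0.7]
grip_width: 0.008
grip_force: 0.0
```

Emit:
{"fn": "move_arm", "kwargs": {
  "increments": "0 0 5 0 0 0 255;0 0 5 0 0 0 255;0 0 5 0 0 0 255;0 0 5 0 0 0 255;0 0 0 0 0 0 255;0 0 0 0 0 0 255;0 0 0 0 0 0 255;0 0 0 0 0 0 255"
}}

```text
time: 53.18
position: [0.4064, 0.2465, 0.1793]
tool_rot: [-1.833, -2.551, 0.002]
ft_force: [-0.2, -0.1, 0.3]
grip_width: 0.007
grip_force: 0.0
```

Run:
```python
from h import *
st();lid()
for n in("top","side"):
    p=ctrl.get_image(n);P=cloud(p)
    for s in ctrl.silhouettes("wheel",p):
        if s["score"]>.4:
            q=P[s["region"]];print(n,s["score"],rect(q,.07,.085))
    cv2.imwrite(f"pics/w_{n}.png",cv2.resize(p["frame"][170:270,200:335,::-1] if n=="top" else p["frame"][160:240,230:340,::-1],(800,590),interpolation=cv2.INTER_CUBIC))
```

```text
t 53.2 pos [406.4 246.5 179.3] psi 18.6 down [-0.001 -0.001 -1.   ] F [-0.2 -0.1  0.3] w 0.6 g 0.0 q [-1.35 -0.06  0.73  1.95  0.04  1.24 -0.31]
50 [-78.  77.]
70 [-79.  76.]
90 [-77.  76.]
top 0.78 (152, array([471.3,  54.8]), 54.7, 27.4, 19.1, 77.4)
side 0.63 (86, array([461.6,  50.4]), 44.8, 26.7, 16.9, 78.0)
```

View pics/w_side.png

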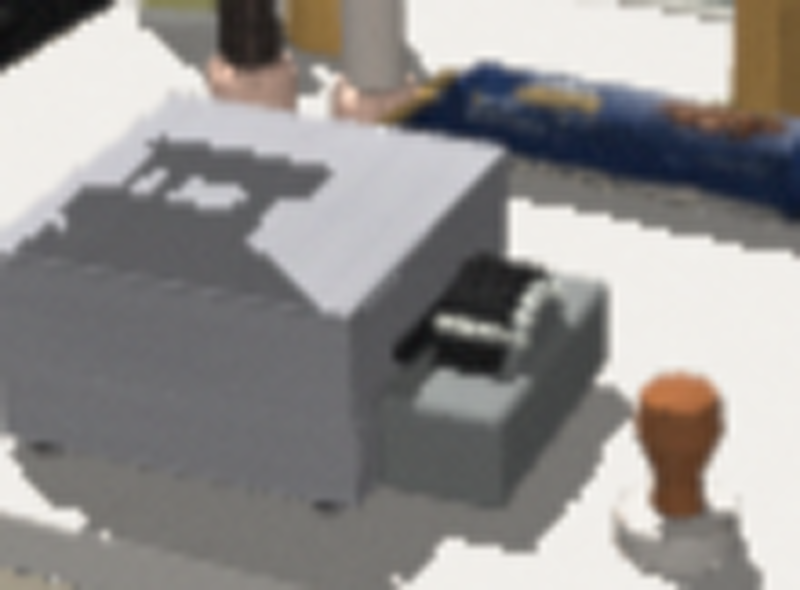

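The lid is shut (top at 95 mm) and the wheel's white line points to the dot nearest the robot, at about (470,328). I go to the wheel.

Emit:
{"fn": "move_arm", "kwargs": {
  "increments": "5 -15 0 0 0 0 255;7 -25 0 0 0 0 255;8 -28 0 0 0 0 255;8 -29 0 0 0 0 255;8 -29 0 0 0 0 255;8 -28 0 0 0 0 255;7 -25 0 0 0 0 255;4.4 -17.4 0 0 0 0 255"
}}

```text
time: 54.1
position: [0.4625, 0.0462, 0.1795]
tool_rot: [-1.838, -2.548, 0.001]
ft_force: [0.6, 0.9, 1.1]
grip_width: 0.007
grip_force: 0.0
```

Emit:
{"fn": "move_arm", "kwargs": {
  "increments": "0 0 -10 0 0 0 255;0 0 -20 0 0 0 255;0 0 -25 0 0 0 255;0 0 -20 0 0 0 255;0 0 -10 0 0 0 255;0 0 -5 0 0 0 255;0 0 0 0 0 0 255;0 0 0 0 0 0 255"
}}

```text
time: 54.77
position: [0.4624, 0.0503, 0.09]
tool_rot: [1.833, 2.551, -0.001]
ft_force: [-0.3, 0.4, 0.8]
grip_width: -0.0
grip_force: 0.0
```

Run:
```python
from h import *
st()
```

```text
t 54.8 pos [462.4  50.3  90. ] psi 18.6 down [-0.    -0.001 -1.   ] F [-0.3  0.4  0.8] w -0.0 g 0.0 q [-1.18  0.04  1.04  2.08 -0.04  1.04  0.21]
```

Emit:
{"fn": "move_arm", "kwargs": {
  "increments": "0 0 -5 0 0 0 255;0 0 -3 0 0 0 255;0 0 0 0 0 0 255;0 0 -1 0 0 0 255;0 0 0 0 0 0 255;0 0 -1 0 0 0 255;0 0 0 0 0 0 255;0 0 0 0 0 0 255"
}}

```text
time: 55.43
position: [0.4622, 0.0503, 0.0798]
tool_rot: [-1.833, -2.551, 0.0]
ft_force: [-0.8, -0.5, 2.4]
grip_width: 0.005
grip_force: 1.5
```

Emit:
{"fn": "move_arm", "kwargs": {
  "increments": "0 0 -0.5 0 0 0 255;0 0 -0.5 0 0 0 255;0 0 0 0 0 0 255;0 0 0 0 0 0 255;0 0 0 0 0 0 255;0 0 0 0 0 0 255;0 0 0 0 0 0 255;0 0 0 0 0 0 255"
}}

```text
time: 56.1
position: [0.4625, 0.0504, 0.0795]
tool_rot: [-1.833, -2.55, -0.0]
ft_force: [-3.1, -0.8, 10.7]
grip_width: 0.005
grip_force: 5.7
```

Emit:
{"fn": "move_arm", "kwargs": {
  "increments": "2.8 0.9 0 0 0 0 255;2.8 0.9 0 0 0 0 255;2.8 0.9 0 0 0 0 255;2.8 0.9 0 0 0 0 255;2.8 0.9 0 0 0 0 255;2.8 0.9 0 0 0 0 255;3.2 1.1 0 0 0 0 255;0 0 0 0 0 0 255"
}}

```text
time: 56.77
position: [0.4837, 0.0575, 0.0795]
tool_rot: [1.832, 2.55, 0.003]
ft_force: [0.2, 1.8, 5.7]
grip_width: 0.004
grip_force: 3.2
```

Run:
```python
from h import *
st()
```

```text
t 56.8 pos [483.7  57.5  79.5] psi 18.6 down [ 0.002  0.001 -1.   ] F [0.2 1.8 5.7] w 0.3 g 3.2 q [-1.13  0.15  1.03  2.04 -0.15  1.03  0.3 ]
```

Emit:
{"fn": "move_arm", "kwargs": {
  "increments": "0 0 2 0 0 0 255;0 0 5 0 0 0 255;0 0 15 0 0 0 255;0 0 30 0 0 0 255;-10 20 30 0 0 0 255;-10 30 10 0 0 0 255;0 20 0 0 0 0 255;0 0 0 0 0 0 255"
}}

```text
time: 57.43
position: [0.4612, 0.1323, 0.1709]
tool_rot: [-1.823, -2.557, -0.004]
ft_force: [-1.0, 0.1, 0.3]
grip_width: 0.005
grip_force: 0.0
```

```bash
cat >> h.py <<'E'
def wh(name):
    p=ctrl.get_image("side"); t=ctrl.get_image("top")
    im=np.hstack([cv2.resize(p["frame"][185:225,275:320,::-1],(420,374),interpolation=cv2.INTER_CUBIC),cv2.resize(t["frame"][190:240,275:321,::-1],(344,374),interpolation=cv2.INTER_CUBIC)])
    cv2.imwrite(f"pics/{name}.png",im)
E
python3 - <<'E'
from h import *
st();wh("wh1")
E
```

```text
t 57.4 pos [461.2 132.3 170.9] psi 19.0 down [ 0.     0.003 -1.   ] F [-1.   0.1  0.3] w 0.4 g 0.0 q [-1.3  -0.06  0.95  1.96  0.05  1.22 -0.03]
```

View pics/wh1.png

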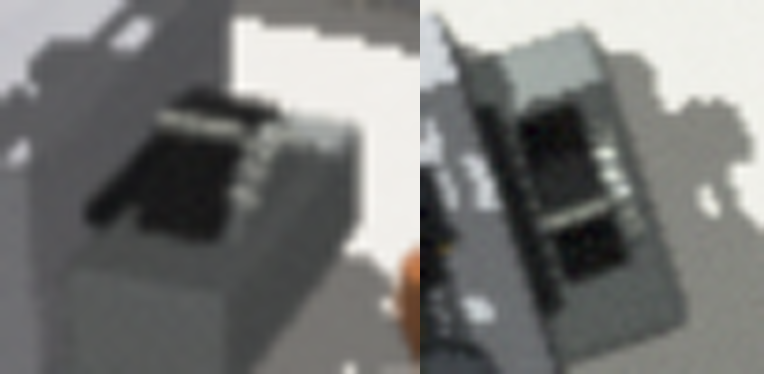

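The line has moved up and stands just on the robot's side of the top, which looks like setting 2. I measure it.

```bash
cat >> h.py <<'E'
def line():
    for n in("top","side"):
        p=ctrl.get_image(n);P=cloud(p);a=np.radians(18.5);c=[.4351,.1593] if n=="top" else [.4335,.1565]
        d=P[...,:2]-c; x=d@[np.cos(a),np.sin(a)]*1000; y=d@[-np.sin(a),np.cos(a)]*1000; z=P[...,2]*1000
        g=p["frame"].mean(-1); w=(abs(y+109)<11)&(abs(x)<35)&(z>52)&(z<90)
        print(n,"wheel",w.sum(),"x",np.percentile(x[w],[2,98]).round(1)); m=w&(g>85)
        for i in range(-35,35,5):
            k=w&(x>=i)&(x<i+5)
            if k.any(): print("  ",i,k.sum(),"mean",g[k].mean().round(0),"z",np.median(z[k]).round(0),"rad",np.median(np.arctan2(x[k],z[k]-45)).round(2))
E
python3 - <<'E'
from h import *
line()
E
```

```text
top wheel 166 x [-31.7  33.7]
   -35 8 mean 39.0 z 57.0 rad -1.21
   -30 13 mean 22.0 z 66.0 rad -0.91
   -25 12 mean 20.0 z 71.0 rad -0.69
   -20 13 mean 19.0 z 74.0 rad -0.53
   -15 13 mean 57.0 z 79.0 rad -0.36
   -10 13 mean 104.0 z 79.0 rad -0.22
   -5 12 mean 47.0 z 79.0 rad -0.07
   0 12 mean 38.0 z 80.0 rad 0.07
   5 12 mean 38.0 z 79.0 rad 0.2
   10 12 mean 33.0 z 78.0 rad 0.35
   15 13 mean 25.0 z 75.0 rad 0.52
   20 12 mean 19.0 z 74.0 rad 0.67
   25 10 mean 21.0 z 69.0 rad 0.86
   30 11 mean 26.0 z 62.0 rad 1.11
side wheel 110 x [-32.8  14.4]
   -35 15 mean 30.0 z 57.0 rad -1.22
   -30 26 mean 26.0 z 63.0 rad -0.99
   -25 17 mean 26.0 z 70.0 rad -0.71
   -20 12 mean 24.0 z 75.0 rad -0.54
   -15 10 mean 57.0 z 78.0 rad -0.36
   -10 10 mean 109.0 z 80.0 rad -0.19
   -5 6 mean 63.0 z 82.0 rad -0.07
   0 4 mean 41.0 z 82.0 rad 0.04
   5 6 mean 47.0 z 82.0 rad 0.18
   10 2 mean 113.0 z 80.0 rad 0.37
   15 2 mean 144.0 z 80.0 rad 0.43
```

Emit:
{"fn": "move_arm", "kwargs": {
  "increments": "0 -15 0 0 0 0 255;0 -22 0 0 0 0 255;0 -22 0 0 0 0 255;0 -15 -15 0 0 0 255;0.5 -8 -25 0 0 0 255;0 0 -25 0 0 0 255;0 0 -12 0 0 0 255;0 0 -4 0 0 0 255"
}}

```text
time: 58.3
position: [0.4604, 0.0417, 0.0872]
tool_rot: [-1.837, -2.546, 0.008]
ft_force: [-0.1, -1.7, -0.2]
grip_width: 0.009
grip_force: 0.0
```

Emit:
{"fn": "move_arm", "kwargs": {
  "increments": "0 0 0 0 0 0 255;0 0 -3 0 0 0 255;0 0 -1 0 0 0 255;0 0 0 0 0 0 255;0 0 0 0 0 0 255;0 0 0 0 0 0 255;0 0 0 0 0 0 255;0 0 0 0 0 0 255"
}}

```text
time: 58.97
position: [0.4626, 0.0449, 0.0857]
tool_rot: [-1.833, -2.551, 0.0]
ft_force: [-0.3, -0.0, 0.2]
grip_width: 0.01
grip_force: 0.0
```

Run:
```python
from h import *
st()
```

```text
t 59.0 pos [462.6  44.9  85.7] psi 18.6 down [-0.  0. -1.] F [-0.3 -0.   0.2] w 0.9 g 0.0 q [-1.22  0.05  1.1   2.09 -0.05  1.03  0.23]
```

Emit:
{"fn": "move_arm", "kwargs": {
  "increments": "-0.3 5.4 -2 0 0 0 255;0 0 -2 0 0 0 255;0 0 0 0 0 0 255;0 0 -1 0 0 0 255;0 0 0 0 0 0 255;0 0 -1 0 0 0 255;0 0 0 0 0 0 255;0 0 0 0 0 0 255"
}}

```text
time: 59.63
position: [0.4623, 0.05, 0.0797]
tool_rot: [-1.834, -2.55, 0.001]
ft_force: [-0.6, 0.5, 4.6]
grip_width: 0.007
grip_force: 2.0
```

Emit:
{"fn": "move_arm", "kwargs": {
  "increments": "0 0 -0.7 0 0 0 255;0 0 0 0 0 0 255;0 0 0 0 0 0 255;0 0 0 0 0 0 255;0 0 0 0 0 0 255;0 0 0 0 0 0 255;0 0 0 0 0 0 255;0 0 0 0 0 0 255"
}}

```text
time: 60.3
position: [0.4624, 0.0501, 0.0795]
tool_rot: [-1.833, -2.55, 0.001]
ft_force: [-3.0, -0.4, 9.3]
grip_width: 0.007
grip_force: 5.0
```

Emit:
{"fn": "move_arm", "kwargs": {
  "increments": "2.8 0.9 0 0 0 0 255;2.8 0.9 0 0 0 0 255;2.8 0.9 0 0 0 0 255;2.8 0.9 0 0 0 0 255;2.8 0.9 0 0 0 0 255;2.8 0.9 0 0 0 0 255;3.2 1.1 0 0 0 0 255;0 0 0 0 0 0 255"
}}

```text
time: 60.97
position: [0.4837, 0.0572, 0.0796]
tool_rot: [1.832, 2.55, 0.002]
ft_force: [0.3, 2.1, 5.5]
grip_width: 0.006
grip_force: 2.7
```

Emit:
{"fn": "move_arm", "kwargs": {
  "increments": "0 0 2 0 0 0 255;0 0 5 0 0 0 255;0 0 15 0 0 0 255;0 0 30 0 0 0 255;-10 20 30 0 0 0 255;-10 30 10 0 0 0 255;0 20 0 0 0 0 255;0 0 0 0 0 0 255"
}}

```text
time: 61.63
position: [0.4614, 0.1323, 0.1712]
tool_rot: [-1.822, -2.557, -0.004]
ft_force: [-0.2, 0.2, 0.1]
grip_width: 0.007
grip_force: 0.0
```

Run:
```python
from h import *
st();line();wh("wh2")
```

```text
t 61.6 pos [461.4 132.3 171.2] psi 19.0 down [ 0.     0.003 -1.   ] F [-0.2  0.2  0.1] w 0.6 g 0.0 q [-1.35 -0.07  1.    1.96  0.06  1.22 -0.04]
top wheel 170 x [-32.7  33.8]
   -35 11 mean 44.0 z 57.0 rad -1.21
   -30 13 mean 21.0 z 64.0 rad -0.96
   -25 13 mean 21.0 z 71.0 rad -0.71
   -20 13 mean 20.0 z 76.0 rad -0.52
   -15 12 mean 20.0 z 76.0 rad -0.4
   -10 12 mean 22.0 z 78.0 rad -0.22
   -5 14 mean 33.0 z 80.0 rad -0.07
   0 12 mean 42.0 z 80.0 rad 0.06
   5 13 mean 72.0 z 80.0 rad 0.2
   10 12 mean 200.0 z 78.0 rad 0.33
   15 11 mean 107.0 z 77.0 rad 0.49
   20 13 mean 25.0 z 74.0 rad 0.66
   25 9 mean 19.0 z 67.0 rad 0.91
   30 12 mean 27.0 z 60.0 rad 1.13
side wheel 119 x [-32.7  14.2]
   -35 10 mean 31.0 z 54.0 rad -1.29
   -30 33 mean 25.0 z 64.0 rad -0.98
   -25 15 mean 26.0 z 69.0 rad -0.75
   -20 17 mean 25.0 z 73.0 rad -0.54
   -15 10 mean 24.0 z 78.0 rad -0.36
   -10 8 mean 29.0 z 79.0 rad -0.22
   -5 11 mean 34.0 z 81.0 rad -0.09
   0 6 mean 66.0 z 82.0 rad 0.06
   5 4 mean 105.0 z 82.0 rad 0.21
   10 4 mean 185.0 z 81.0 rad 0.37
   15 1 mean 184.0 z 80.0 rad 0.41
```

View pics/wh2.png

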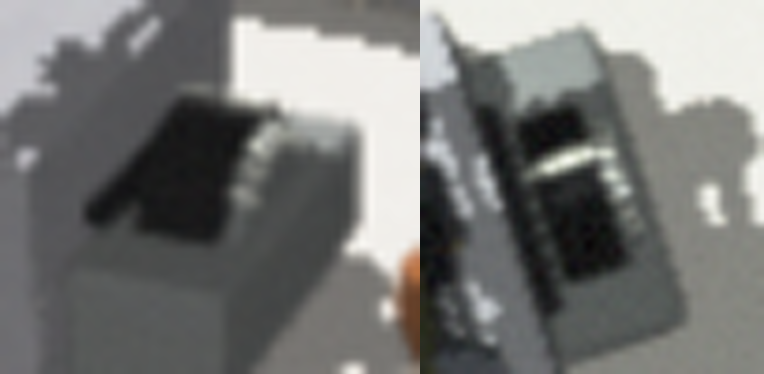

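The line now sits at about +0.33 rad, which is setting 4. I retreat, then do a final check of the tamper, jar, mug and lid.

Emit:
{"fn": "move_arm", "kwargs": {
  "increments": "-5 10 20 0 0 0 255;-5 20 25 0 0 0 255;-5 20 25 0 0 0 255;0 20 10 0 0 0 255;0 10 5 0 0 0 255;0 0 0 0 0 0 255;0 0 0 0 0 0 255;0 0 0 0 0 0 255"
}}

```text
time: 62.5
position: [0.4471, 0.2043, 0.2543]
tool_rot: [-1.837, -2.548, 0.006]
ft_force: [-0.3, -0.4, 0.3]
grip_width: 0.002
grip_force: 0.0
```

Run:
```python
from h import *
st();lid();p=ctrl.get_image("side");P=cloud(p);save(p,"fin")
for t in("tamper_mid","honey_jar_mid","mug"):
    for s in ctrl.silhouettes(t,p)[:1]:
        q=P[s["region"]];q=q[np.isfinite(q).all(-1)];print(t,s["score"],np.percentile(q,[1,50,99],axis=0).round(3).tolist())
```

```text
t 62.5 pos [447.1 204.3 254.3] psi 18.4 down [-0.002 -0.003 -1.   ] F [-0.3 -0.4  0.3] w 0.1 g 0.0 q [-1.42 -0.09  0.9   1.81  0.07  1.39 -0.22]
50 [-78.  78.]
70 [-79.  76.]
90 [-79.  78.]
tamper_mid 0.8 [[0.43, -0.077, 0.001], [0.447, -0.06, 0.022], [0.48, -0.03, 0.073]]
honey_jar_mid 0.78 [[0.51, -0.188, 0.005], [0.522, -0.167, 0.068], [0.569, -0.128, 0.102]]
mug 0.58 [[0.632, -0.106, 0.002], [0.648, -0.044, 0.066], [0.773, 0.001, 0.093]]
```

View pics/fin.png

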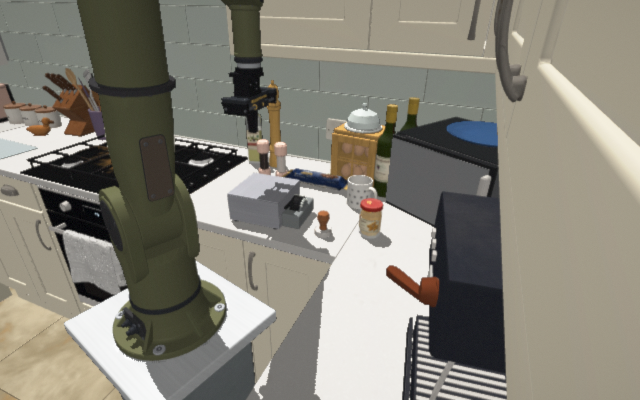

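The tamper has been knocked about 25 mm toward the front edge, though it is still upright at (323,220). There is time, so I put it back.

Run:
```python
from h import *
for n in("top","side"):
    p=ctrl.get_image(n);P=cloud(p)
    for s in ctrl.silhouettes("tamper_mid",p)[:1]: print(n,s["score"],rect(P[s["region"]],.045,.08),rect(P[s["region"]],.004,.08))
P=cloud(ctrl.get_image("top"));q=P[np.isfinite(P).all(-1)]
for y0 in(-.08,-.06,-.04):
    m=(abs(q[:,1]-y0)<.006)&(q[:,0]>.3)&(q[:,0]<.45)&(abs(q[:,2])<.005); print(y0,q[m][:,0].min())
```

```text
top 0.75 (110, array([456.4, -52.7]), 34.3, 32.0, 45.2, 69.0) (199, array([457.8, -53.6]), 47.1, 47.0, 89.6, 58.7)
side 0.64 (123, array([453.6, -57.6]), 32.7, 26.6, 1.1, 64.2) (320, array([468.4, -46.6]), 79.1, 47.6, 27.9, 25.8)
-0.08 0.3687836764304377
-0.06 0.36558761748576357
-0.04 0.35932396465279914
```

Emit:
{"fn": "move_arm", "kwargs": {
  "increments": "0 -15 0 0 0 0 0;0 -30 0 0 0 0 0;0 -35 0 0 0 0 0;0 -35 0 0 0 0 0;0 -35 0 0 0 0 0;1 -35 0 0 0 0 0;2 -35 0 0 0 0 0;2 -20 0 0 0 0 0",
  "grip_force": 30
}}

```text
time: 63.67
position: [0.4515, -0.039, 0.2558]
tool_rot: [-1.84, -2.546, 0.0]
ft_force: [1.1, 0.1, 0.1]
grip_width: 0.528
grip_force: 0.0
```

Run:
```python
from h import *
st()
```

```text
t 63.7 pos [451.5 -39.  255.8] psi 18.3 down [-0.  0. -1.] F [1.1 0.1 0.1] w 45.9 g 0.0 q [-1.07 -0.28  0.94  1.89  0.23  1.43  0.13]
```

Emit:
{"fn": "move_arm", "kwargs": {
  "increments": "2 -4 -20 0 0 0 0;2 -4 -30 0 0 0 0;2 -4 -30 0 0 0 0;1 -2 -25 0 0 0 0;0 0 -15 0 0 0 0;0 0 -5 0 0 0 0;0 0 0 0 0 0 0;0 0 0 0 0 0 0"
}}

```text
time: 64.33
position: [0.4594, -0.0477, 0.1314]
tool_rot: [1.834, 2.551, -0.001]
ft_force: [-0.3, 0.7, 0.3]
grip_width: 0.994
grip_force: 0.0
```

Run:
```python
from h import *
st()
```

```text
t 64.3 pos [459.4 -47.7 131.4] psi 18.6 down [-0. -0. -1.] F [-0.3  0.7  0.3] w 86.5 g 0.0 q [-1.13 -0.1   1.14  2.05  0.1   1.14  0.3 ]
```

Emit:
{"fn": "move_arm", "kwargs": {
  "increments": "-1 -7 -15 0 0 0 0;0 0 -20 0 0 0 0;0 0 -25 0 0 0 0;0 0 -20 0 0 0 0;0 0 -10 0 0 0 0;0 0 -5 0 0 0 0;0 0 0 0 0 0 0;0 0 0 0 0 0 0"
}}

```text
time: 65.0
position: [0.4591, -0.0543, 0.0368]
tool_rot: [1.833, 2.551, 0.001]
ft_force: [-1.0, -0.3, 0.1]
grip_width: 0.996
grip_force: 0.0
```

Emit:
{"fn": "move_arm", "kwargs": {
  "increments": "0 0 0 0 0 0 100;0 0 0 0 0 0 130;0 0 0 0 0 0 150;0 0 0 0 0 0 170;0 0 0 0 0 0 200;0 0 0 0 0 0 255;0 0 0 0 0 0 255;0 0 0 0 0 0 255"
}}

```text
time: 65.67
position: [0.4581, -0.0543, 0.0358]
tool_rot: [-1.833, -2.551, 0.001]
ft_force: [0.2, -0.3, 1.0]
grip_width: 0.477
grip_force: 0.0
```

Run:
```python
from h import *
st()
```

```text
t 65.7 pos [458.1 -54.3  35.8] psi 18.6 down [-0.001 -0.    -1.   ] F [ 0.2 -0.3  1. ] w 41.5 g 0.0 q [-1.    0.2   1.14  2.14 -0.23  0.93  0.6 ]
```

Close fully, lift a little, and move it 27 mm back.

Emit:
{"fn": "move_arm", "kwargs": {
  "increments": "0 0 0 0 0 0 255;0 0 0 0 0 0 255;0 0 0 0 0 0 255;0 0 0 0 0 0 255;0 0 0 0 0 0 255;0 0 3 0 0 0 255;0 0 5 0 0 0 255;0 0 2 0 0 0 255"
}}

```text
time: 66.33
position: [0.458, -0.0545, 0.0462]
tool_rot: [-1.834, -2.55, 0.001]
ft_force: [0.1, -0.3, -1.6]
grip_width: 0.386
grip_force: 30.0
```

Emit:
{"fn": "move_arm", "kwargs": {
  "increments": "3 0 0 0 0 0 255;6 -1 0 0 0 0 255;7 -1 0 0 0 0 255;6 -1 0 0 0 0 255;4 -1 0 0 0 0 255;1 0 0 0 0 0 255;0 0 0 0 0 0 255;0 0 0 0 0 0 255"
}}

```text
time: 67.0
position: [0.4848, -0.0586, 0.0456]
tool_rot: [-1.833, -2.55, 0.002]
ft_force: [-0.4, 0.5, -3.1]
grip_width: 0.385
grip_force: 30.0
```

Emit:
{"fn": "move_arm", "kwargs": {
  "increments": "0 0 -4 0 0 0 255;0 0 -3 0 0 0 255;0 0 -1 0 0 0 255;0 0 0 0 0 0 255;0 0 -0.7 0 0 0 255;0 0 0 0 0 0 255;0 0 0 0 0 0 255;0 0 0 0 0 0 255"
}}

```text
time: 67.67
position: [0.4853, -0.0584, 0.0372]
tool_rot: [-1.833, -2.551, 0.001]
ft_force: [-0.1, -0.5, -3.1]
grip_width: 0.387
grip_force: 30.0
```

Emit:
{"fn": "move_arm", "kwargs": {
  "increments": "0 0 -0.7 0 0 0 255;0 0 0 0 0 0 255;0 0 -0.7 0 0 0 255;0 0 0 0 0 0 255;0 0 -0.6 0 0 0 255;0 0 0 0 0 0 255;0 0 0 0 0 0 255;0 0 0 0 0 0 255"
}}

```text
time: 68.33
position: [0.4853, -0.0584, 0.0357]
tool_rot: [-1.833, -2.55, 0.0]
ft_force: [-2.0, 0.2, 5.4]
grip_width: 0.384
grip_force: 30.0
```

Contact, so I release it and retreat.

Emit:
{"fn": "move_arm", "kwargs": {
  "increments": "0 0 0 0 0 0 140;0 0 0 0 0 0 110;0 0 0 0 0 0 70;0 0 0 0 0 0 40;0 0 0 0 0 0 0;0 0 5 0 0 0 0;0 0 15 0 0 0 0;0 0 25 0 0 0 0"
}}

```text
time: 69.0
position: [0.4833, -0.0586, 0.0791]
tool_rot: [-1.832, -2.548, 0.008]
ft_force: [0.8, 0.6, 0.9]
grip_width: 0.892
grip_force: 0.0
```

Emit:
{"fn": "move_arm", "kwargs": {
  "increments": "0 0 30 0 0 0 0;0 0 30 0 0 0 0;0 0 20 0 0 0 0;0 15 5 0 0 0 0;0 30 5 0 0 0 0;0 30 0 0 0 0 0;-5 30 0 0 0 0 0;-5 20 0 0 0 0 0"
}}

```text
time: 69.67
position: [0.4749, 0.0696, 0.1706]
tool_rot: [-1.831, -2.552, -0.001]
ft_force: [-1.1, 0.8, 0.3]
grip_width: 1.006
grip_force: 0.0
```

Emit:
{"fn": "move_arm", "kwargs": {
  "increments": "-10 20 10 0 0 0 0;-5 20 10 0 0 0 0;0 10 5 0 0 0 0;0 0 0 0 0 0 0;0 0 0 0 0 0 0;0 0 0 0 0 0 0;0 0 0 0 0 0 0;0 0 0 0 0 0 0"
}}

```text
time: 70.33
position: [0.4602, 0.1152, 0.1946]
tool_rot: [-1.836, -2.548, 0.003]
ft_force: [0.2, -1.5, -0.9]
grip_width: 0.999
grip_force: 0.0
```

Run:
```python
from h import *
st();lid();line()
for n in("side","top"):
    p=ctrl.get_image(n);P=cloud(p)
    for t in("tamper_mid","honey_jar_mid","mug"):
        for s in ctrl.silhouettes(t,p)[:1]:
            q=P[s["region"]];q=q[np.isfinite(q).all(-1)];print(n,t,s["score"],np.percentile(q,[1,50,99],axis=0).round(3).tolist())
```

```text
t 70.3 pos [460.2 115.2 194.6] psi 18.5 down [-0.001 -0.001 -1.   ] F [ 0.2 -1.5 -0.9] w 87.0 g 0.0 q [-1.26 -0.11  0.92  1.93  0.09  1.27 -0.05]
50 [-78.  77.]
70 [-79.  77.]
90 [-78.  77.]
top wheel 167 x [-32.2  32.4]
   -35 10 mean 51.0 z 57.0 rad -1.2
   -30 14 mean 22.0 z 66.0 rad -0.92
   -25 12 mean 24.0 z 72.0 rad -0.7
   -20 13 mean 23.0 z 75.0 rad -0.53
   -15 13 mean 25.0 z 78.0 rad -0.36
   -10 14 mean 24.0 z 79.0 rad -0.22
   -5 12 mean 24.0 z 80.0 rad -0.07
   0 12 mean 23.0 z 80.0 rad 0.07
   5 13 mean 46.0 z 80.0 rad 0.2
   10 12 mean 109.0 z 79.0 rad 0.37
   15 11 mean 47.0 z 77.0 rad 0.52
   20 10 mean 20.0 z 73.0 rad 0.66
   25 12 mean 19.0 z 69.0 rad 0.85
   30 9 mean 40.0 z 62.0 rad 1.07
side wheel 114 x [-32.9  13.1]
   -35 14 mean 34.0 z 56.0 rad -1.22
   -30 28 mean 29.0 z 62.0 rad -1.02
   -25 16 mean 27.0 z 70.0 rad -0.7
   -20 13 mean 27.0 z 74.0 rad -0.54
   -15 12 mean 29.0 z 78.0 rad -0.37
   -10 11 mean 28.0 z 81.0 rad -0.22
   -5 5 mean 26.0 z 82.0 rad -0.05
   0 6 mean 56.0 z 82.0 rad 0.1
   5 3 mean 60.0 z 80.0 rad 0.16
   10 6 mean 136.0 z 81.0 rad 0.35
side tamper_mid 0.85 [[0.457, -0.081, 0.003], [0.474, -0.064, 0.026], [0.503, -0.035, 0.073]]
side honey_jar_mid 0.56 [[0.51, -0.188, 0.002], [0.521, -0.169, 0.064], [0.568, -0.132, 0.102]]
side mug 0.68 [[0.631, -0.107, 0.002], [0.648, -0.044, 0.066], [0.785, 0.001, 0.093]]
top tamper_mid 0.59 [[0.459, -0.08, 0.003], [0.481, -0.055, 0.056], [0.506, -0.033, 0.074]]
top honey_jar_mid 0.75 [[0.513, -0.188, -0.003], [0.54, -0.152, 0.098], [0.577, -0.126, 0.104]]
top mug 0.62 [[0.634, -0.102, -0.001], [0.68, -0.042, 0.03], [0.713, 0.001, 0.093]]
```

Everything is in place, so I hand in.

```bash
python3 -c "
from bench import ctrl
print(ctrl.close_job())"
```

```text
the job is handed in; nothing more can be done
None
```

I handed the job in at about 70 s: the tamper stands upright well back from the edge (I put it back once, after the lid and wheel, because it had been knocked about 25 mm forward), the four dishes are in one square pile, the lid fell shut on its own, and the wheel reads setting 4, set only after that; I did not touch the honey jar or the mug.

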